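# Stock the cedar display box with pickup covers

### The arm

A 6-joint arm with a two-finger parallel gripper is mounted at the origin on the work surface. World frame = base frame: x ahead of the robot, y to its left, z up, the work surface at z = 0. Lengths are in mm, angles in rad, forces in N, time in s.
With the tool pointing down it reaches from about 425 to 1125 mm from the base axis. Payload 14.9 kg.
Tool frame: the origin (TCP) lies midway between the tips of the shut fingers; the grasp point (between the pads) lies 19 mm behind it; z points along the fingers, y is the line along which they close (so a half turn about z gives the same grasp; the last joint's range is limited). The gripper opens to 91 mm and grips with 3 to 60 N. Pads are 32 mm wide; open, the fingers measure 118 mm over their backs; the gripper's body (76 mm by 178 mm) begins 60 mm behind the grasp point.
Start: joints at [1.251, 0.379, 1.734, -0, 1.028, -0.033], TCP at [198.026, 671.419, 213.932] pointing down, gripper open.
Joint ranges: [-2.77, 2.77], [-0.74, 2.19], [0, 2.66], [-1.06, 4.2], [0.31, 2.87], [-3.08, 3.08]. Speed limits (rad/s): [1.89, 1.89, 2.39, 3.14, 3.14, 3.14].

### API

Orientations are given as a unit quaternion [x, y, z, w].
In Python, from cell import monitor, imaging, bot gives the robot as it stands. The module is installed in compiled form; this text tells all that it offers.
- The arm moves only by the tool step_arm, never from a script. Its argument "rows" is one flat list of numbers, 7 for each row, row after row: the turn, a rotation vector about the tool's x, y, z in rad, then the shift along the tool's x, y, z in units of 30 mm (1.0 is 30 mm), then the closure, from -1 (fully open) to 1 (shut). A call has 1 to 10 rows; each row shifts and turns the commanded pose from where the row before left it, along the tool's axes as they then stand; what a row does not reach is not made up. A row lasts 1/12 s, in which the tool goes at most 41.7 mm and 7.16 degrees, less where a joint would pass 70% of its speed; a pose out of reach is approached as far as the arm can. A call is refused whole if a number of a shift passes 1 or a number of a turn 0.125, either way. A call with a gripper value outside its range is refused whole. The fingers move at their own pace and stop on an object; "grip_force" is the grip in N (left out, the last holds). Time passes only in rows, so rows that do not move let the fingers close. It gives the time, the measured TCP pose, the force, the opening and the grip force at its end, in the units of the state.
- monitor.observe(): the state, without advancing time (a new reading comes with each control period).
- imaging.camera(name): name is "scene" or "top" or "wrist"; returns a dict with "frame" (420x560x3 uint8, red, green, blue), "K" (3x3 intrinsics, pixels), "R" (3x3) and "t" (3): a world point X has camera coordinates R X + t; the wrist camera has in their place "hand_eye" (4x4, takes a point from camera to tool coordinates, whose origin is the TCP and whose axes are the flange's). Camera axes: x right, y down, z forward; pixel columns grow to the right and rows downward; lengths in mm; the calibration is good to about 2 mm. A picture is of the moment at which its call begins: read the wrist's pose just before it. There is no depth.
- bot.close_job(): hands the job in; it is judged then, once.
The state is a dict: "clock": time; "joint_pos": joint angles; "dq": joint speeds; "joint_efforts": joint torques, N m; "tcp_pos": TCP position; "tool_rot": TCP orientation; "wrist_force": force on the tool from outside, world axes, zero at the start; "torque": the same for the moment, N m; "grip_width": opening from 0.0 (shut) to 1.0 (fully open); "gripper_force": force on a finger pad.
Only numpy, scipy, OpenCV 4.12 (cv2) and the standard library are available. Lean on these libraries where they do the work, as an engineer would, in place of code of your own. Each camera call takes 0.05 s, during which the arm holds its last target. There are 200 camera calls.

### The job

Lever the glass lid of the cedar display box open with the thin-bladed opener, using the notch in the box's front, and swing it up out of the way. Seat each chrome pickup cover that is out on the counter (there may be two or three) flat and square in the pocket cut to its size, and lay the opener back on its leather mat. Finish by pushing the lid fully shut so that it is held by its catch, and leave the other goods on the counter where they are.

Things in the scene. Friction and masses are not known exactly. Their poses are not given: they have to be found in the camera images.
- display_box: Cedar box fixed to the counter, 140 mm deep (its x), 320 mm wide (its y), walls 10 mm thick and 46 mm high. Origin: centre of the underside; x points from the front (notch side, facing the robot) to the hinges. Its dark velvet insert (top 21 mm up) has three pockets side by side along y. A small brass catch is inside the front wall, 48 mm to +y of the middle. Two flush pearl picks stay there.
- humbucker_pocket (a point): Centre of the floor of the middle pocket (y = 0 of the box), for the humbucker cover; axes those of the box, long side along y. Like all pockets it is 7 mm deep (floor 14 mm above the counter), 3 mm longer and 3 mm wider than its cover, which stands 15 mm proud of the insert when seated; at least 35 mm of insert lies free before and behind it.
- soapbar_pocket (a point): Centre of the floor of the largest pocket, 96 mm to the -y side of the box's middle, for the soapbar cover; axes those of the box; long side along the box's y.
- single_coil_pocket (a point): Centre of the floor of the narrow pocket, 96 mm to the +y side of the box's middle, for the single-coil cover; axes those of the box; long side along the box's y.
- notch (a point): Centre, in the outer face of the box's front wall, of the opener's notch: a cut-out 60 mm wide and 9 mm high (37 to 46 mm above the counter) right through the top of the 10 mm front wall, open above to the underside of the lid's front rail. Axes those of the box: the blade goes in along +x.
- glass_lid: The lid: cedar frame 140 x 320 mm, 12 mm thick, round a glass pane; no knob; flush with the box's outside. Front rail 24 mm wide, the others 18 mm. Origin: on the hinge line, in the plane of its underside; shut, its axes are the box's and it reaches 140 mm along -x. A brass striker hangs 19 mm below it, 122 mm from the hinge line and 48 mm to +y. About 0.2 kg.
- hinge_line (a point): Middle of the lid's hinge axis: the rear top edge of the box, 46 mm above the counter, 70 mm behind the box's middle; the axis runs along the box's y.
- lid_hinge (a joint): Lid angle, rad: 0 shut, 1.57 upright, 1.65 fully open against the stop. Friction hinges: the lid stays at whatever angle it is left; about 3 N under the front rail lifts it, 1 N on top lowers it. The spring catch needs more: about 6 N under the front rail to lift the shut lid off it, about 4 N on top to push the lid past it at 0.08 rad; below about 0.03 rad it draws the lid home and holds it.
- opener: The opener, a straight flat-bladed hand tool 165 mm long along its own x, blade to +x. Origin: underside, below the place to grip, near the front of the handle. Wooden handle 20 mm wide, 18 mm thick, from 85 mm behind to 20 mm ahead of the origin; steel blade 18 mm wide, 3 mm thick, its centre 9 mm above the underside, its tip 80 mm ahead of the origin. About 90 g. Starts on the mat.
- mat: Leather mat fixed to the counter, 240 mm (its x) by 100 mm (its y), 3 mm thick. Origin: centre of its underside.
- humbucker: A chrome pickup cover, a block closed on top: the humbucker cover, 70 x 38 mm and 22 mm high, a row of six screw heads off-centre on top. Origin: centre of the underside; z up; its long side lies along its own y axis, its width along x. About 70 g, rigid.
- soapbar: A chrome pickup cover, a block closed on top: the soapbar cover, the largest, 88 x 46 mm and 22 mm high, six dark poles along the middle of its top. Origin: centre of the underside; z up; its long side lies along its own y axis, its width along x. About 70 g, rigid.
- single_coil: A chrome pickup cover, a block closed on top: the single-coil cover, the narrow one, 84 x 26 mm and 22 mm high, one dark slot line along its top. Origin: centre of the underside; z up; its long side lies along its own y axis, its width along x. About 70 g, rigid.
- tuning_machine: A gold-plated tuning machine lying on the counter, 77 mm long, 16 mm high. Origin: underside, below its gear housing. Not part of the job.
- polish_bottle: Amber bottle of polish, 48 mm across, 130 mm tall, standing. Origin: centre of its underside. Not part of the job.
- pick_tin: Round tin with a bone pick on top, 70 mm across, 26 mm high. Origin: centre of its underside. Not part of the job.
- steel_slide: Steel guitar slide, a tube 29 mm across and 66 mm tall, standing. Origin: centre of its underside. Not part of the job.
- tuner_pedal: Tuner pedal, 118 x 68 x 54 mm. Origin: centre of its underside. Not part of the job.
- pick_dish: White dish of picks, 110 mm across, 28 mm high. Origin: centre of its underside. Not part of the job.
- capo: Dark steel capo lying on the counter, 87 mm long, 30 mm high. Origin: centre of its underside. Not part of the job.
Mind the look-alikes: they are no part of the job. What is shaped like the single_coil but turquoise is not meant.

How it is judged (in metres and radians):
On the way, in this order (a step that is already met when the one before it is completed fails the run):
1. the opener's blade levers the lid up off its catch (value of joint lid_hinge above 0.2 rad and contact force between opener and glass_lid above 0.3 N), for 0.1 s.
2. with the lid up, every cover lies seated in its pocket (value of joint lid_hinge above 0.8 rad and horizontal distance between humbucker and humbucker_pocket below 0.004 m and z of humbucker in the frame of humbucker_pocket below 0.002 m and angle between each of humbucker, soapbar, single_coil's own z axis and vertical below 0.05 rad and angle between the y axis of each of humbucker, soapbar, single_coil and the y axis of display_box, either way round below 0.08 rad and linear speed of each of humbucker, soapbar, single_coil below 0.02 m/s and horizontal distance between soapbar and soapbar_pocket below 0.004 m and z of soapbar in the frame of soapbar_pocket below 0.002 m and horizontal distance between single_coil and single_coil_pocket below 0.004 m and z of single_coil in the frame of single_coil_pocket below 0.002 m), for 0.2 s.
At the end, for the whole second after the job is handed in: The lid is shut on its catch (within 0.02 rad). Each cover present lies in its own pocket, on the pocket floor within 2 mm, centred within 4 mm, level within 0.05 rad and square within 0.08 rad. The opener lies flat and at rest with its grip point on the leather mat (value of joint lid_hinge below 0.02 rad and horizontal distance between humbucker and humbucker_pocket below 0.004 m and z of humbucker in the frame of humbucker_pocket below 0.002 m and angle between each of humbucker, soapbar, single_coil's own z axis and vertical below 0.05 rad and angle between the y axis of each of humbucker, soapbar, single_coil and the y axis of display_box, either way round below 0.08 rad and linear speed of each of humbucker, soapbar, single_coil, opener below 0.02 m/s and horizontal distance between soapbar and soapbar_pocket below 0.004 m and z of soapbar in the frame of soapbar_pocket below 0.002 m and horizontal distance between single_coil and single_coil_pocket below 0.004 m and z of single_coil in the frame of single_coil_pocket below 0.002 m and x of opener in the frame of mat between -0.12 and 0.12 m and y of opener in the frame of mat between -0.05 and 0.05 m and z of opener in the frame of mat below 0.01 m and angle between opener's own z axis and vertical below 0.15 rad); the robot touches nothing.
It fails at once if another article on the counter (tuning machine, bottle, tin, slide, pedal, dish or capo) is moved more than 4 cm (distance of any of tuning_machine, polish_bottle, pick_tin, steel_slide, tuner_pedal, pick_dish, capo from where it was at the start of the episode above 0.04 m).
Of humbucker, soapbar, single_coil only 2 to 3 are there at a start; the rules pass over those that are not, and their reading is None.
At some moment in a run one of humbucker, soapbar, single_coil, opener may be knocked a few centimetres aside while the robot is not near it.
Once in a run the grip may slacken for a moment while it holds something.
It also fails if it takes over 210 s, if anything falls off the work surface, if the arm or the gripper's body presses on something with over 40 N, if the wrist force passes 120 N, or if a joint passes its speed limit or range.

## Working session

There is one attempt and no reset: what is moved stays moved. The work goes in short steps, Python scripts to look and compute and a tool call to move; the robot and the scene stay as the last step left them, time stands still between calls to the robot, and variables do not carry over. Pictures are saved under pics/ and viewed, at most 14 in all, crops included, and the job is handed in when it is done.

Besides the shell and the picture viewer there is one more tool, called after "Emit:" by a JSON object that holds its "method" and its "body", one argument or row to a line. step_arm: Moves the arm, as the interface text tells. Its arguments: {"type":"object","properties":{"rows":{"type":"array"},"grip_force":{"type":"number"}},"required":["rows"]}

```bash
mkdir -p pics; python3 - <<'E'
from cell import monitor, imaging, bot
import cv2,numpy as np
s=monitor.observe();print(s)
for n in("top","scene"):
    c=imaging.camera(n);cv2.imwrite(f"pics/{n}0.png",c["frame"][:,:,::-1]);print(n,c["K"],c["R"],c["t"])
c=imaging.camera("wrist");print(c["K"],c["hand_eye"])
E
```

```text
{'clock': 0.0, 'joint_pos': array([ 1.25073137e+00,  3.79446694e-01,  1.73477846e+00, -2.07289068e-05,
        1.02851187e+00, -3.33081846e-02]), 'dq': array([-0.0011445 , -0.00015947, -0.00069786,  0.00200473,  0.00215581,
        0.00026188]), 'joint_efforts': array([ 1.39044532e-03, -7.63749361e+01, -4.34367120e+01,  6.51347497e-02,
        4.24011424e-02, -6.98225767e-05]), 'tcp_pos': array([197.87843153, 671.02818098, 213.26274446]), 'tool_rot': array([ 1.42882320e-01,  9.89739519e-01, -5.64839685e-04, -9.18364703e-05]), 'wrist_force': array([-0.90354297, -0.08253921,  0.56323636]), 'torque': array([-0.0212714 ,  0.03096439,  0.01905287]), 'gripper_force': 0.0, 'grip_width': 0.9995480572741041}
top [[469.56608374   0.         279.08329252]
 [  0.         469.56608374 213.53544794]
 [  0.           0.           1.        ]] [[ 0.02635951 -0.99951921  0.01632534]
 [-0.99210851 -0.02815965 -0.12217912]
 [ 0.1225801  -0.01297593 -0.99237379]] [  11.90559114  500.37766256 1435.79891394]
scene [[406.64752937   0.         279.9604926 ]
 [  0.         406.64752937 210.9297499 ]
 [  0.           0.           1.        ]] [[-0.67095208  0.74139787  0.01234937]
 [ 0.57190232  0.52801865 -0.62779299]
 [-0.47196508 -0.41415638 -0.77828238]] [ 300.86480512 -250.88180853 1425.4281129 ]
[[291.11863335   0.         277.52815436]
 [  0.         291.11863335 213.4278149 ]
 [  0.           0.           1.        ]] [[ 4.94835086e-04 -9.68070174e-01 -2.50678867e-01  6.99727824e+01]
 [ 9.99999373e-01  7.30847460e-04 -8.48403594e-04  4.55303888e-01]
 [ 1.00452223e-03 -2.50678290e-01  9.68069928e-01 -1.70721278e+02]
 [ 0.00000000e+00  0.00000000e+00  0.00000000e+00  1.00000000e+00]]
```

View pics/top0.png

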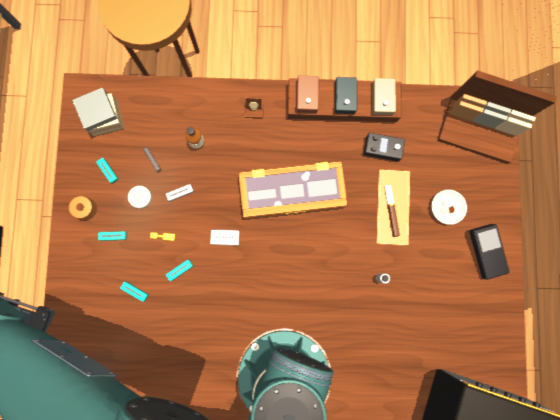

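View pics/scene0.png

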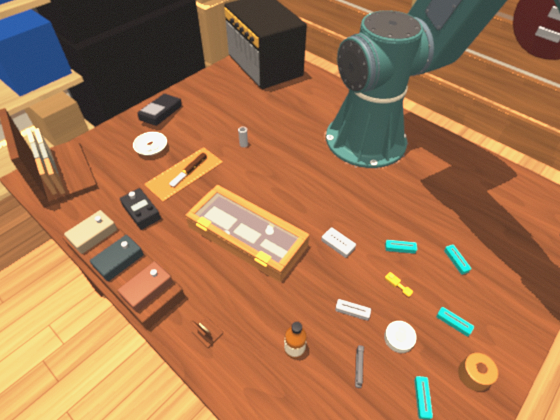

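The top view shows the box around (292,190), the opener on the mat at (393,210), and white covers at (225,237) and (179,192). The turquoise pieces are decoys. Next I'll measure these.

```bash
cat > h.py <<'E'
from cell import monitor, imaging, bot
import cv2,numpy as np
from scipy.spatial.transform import Rotation as Ro
def cam(n):
    s=monitor.observe();c=imaging.camera(n)
    if n=="wrist":
        T=np.eye(4);T[:3,:3]=Ro.from_quat(s["tool_rot"]).as_matrix();T[:3,3]=s["tcp_pos"]
        M=np.linalg.inv(T@c["hand_eye"]);c["R"]=M[:3,:3];c["t"]=M[:3,3]
    return c
def ray(c,px,z):
    px=np.atleast_2d(np.float64(px));d=np.c_[px,np.ones(len(px))]@np.linalg.inv(c["K"]).T@c["R"]
    o=-c["R"].T@c["t"];return o+d*((z-o[2])/d[:,2])[:,None]
def proj(c,X):
    p=(np.atleast_2d(X)@c["R"].T+c["t"])@c["K"].T;return p[:,:2]/p[:,2:]
def blobs(c,lo,hi,amin=40,roi=None):
    h=cv2.cvtColor(c["frame"],cv2.COLOR_RGB2HSV);m=cv2.inRange(h,np.array(lo),np.array(hi))
    if roi:
        k=np.zeros_like(m);k[roi[1]:roi[3],roi[0]:roi[2]]=1;m*=k
    m=cv2.morphologyEx(m,cv2.MORPH_CLOSE,np.ones((3,3)))
    return [q for q in cv2.findContours(m,cv2.RETR_EXTERNAL,cv2.CHAIN_APPROX_NONE)[0] if cv2.contourArea(q)>amin]
def rect(c,q,z):
    w=ray(c,q.reshape(-1,2),z)[:,:2];(x,y),(a,b),t=cv2.minAreaRect(np.float32(w))
    if a<b: a,b,t=b,a,t+90
    return np.round([x,y,a,b,(t+90)%180-90],1)  # t: world angle of long side, deg
E
python3 - <<'E'
from h import *
c=cam("top")
for q in blobs(c,(0,0,150),(180,60,255),60,(50,80,530,320)): print("white",q.reshape(-1,2).mean(0).round(),rect(c,q,22))
for q in blobs(c,(10,120,130),(30,255,255),200,(60,80,530,320)): print("yel",q.reshape(-1,2).mean(0).round(),rect(c,q,3),rect(c,q,58))
def crop(n,r,f,s):
    x0,y0,x1,y1=r;cv2.imwrite(n,cv2.resize(c["frame"][y0:y1,x0:x1,::-1],None,fx=s,fy=s,interpolation=cv2.INTER_CUBIC))
crop("pics/a.png",(150,150,420,260),0,2.9)
E
```

```text
white [384. 278.] [ 308.9 -306.6   28.3   24.6  -88.5]
white [224. 237.] [422.5 195.   87.2  43.7 -88.4]
white [489. 240.] [ 436.7 -636.1   62.7   62.1  -75.2]
white [449. 207.] [ 537.4 -511.8  109.3  108.2   -0.8]
white [139. 196.] [542.4 466.6  69.4  66.7 -88.3]
white [389. 194.] [ 573.3 -321.7   59.6   21.     9.3]
white [179. 192.] [559.5 342.5  84.5  26.2 -66. ]
white [292. 188.] [583.6 -13.8 285.8  98.7 -81.8]
white [382. 148.] [ 728.6 -296.7   60.9   52.7  -88.3]
white [507. 118.] [ 835.5 -705.   153.5   14.4   73.5]
white [508. 110.] [ 861.  -710.8  143.7   14.1   72.5]
white [345. 101.] [ 877.7 -183.2   58.9   57.7   86.9]
white [ 94. 107.] [829.4 624.4 120.8 103.1 -64.1]
white [385.  95.] [ 8.994e+02 -3.089e+02  1.033e+02  5.880e+01  1.000e-01]
yel [473. 103.] [ 889.9 -603.6   84.7   45.1   72.5] [ 868.7 -579.5   81.5   43.4   72.5]
yel [511.  84.] [ 949.7 -726.4  137.5   45.   -88.1] [ 926.3 -697.8  132.4   43.3  -88.1]
yel [307. 181.] [ 564.5  -24.6 1537.8  778.   -88.6] [ 555.4  -22.1 1480.8  749.1  -88.6]
```

View pics/a.png

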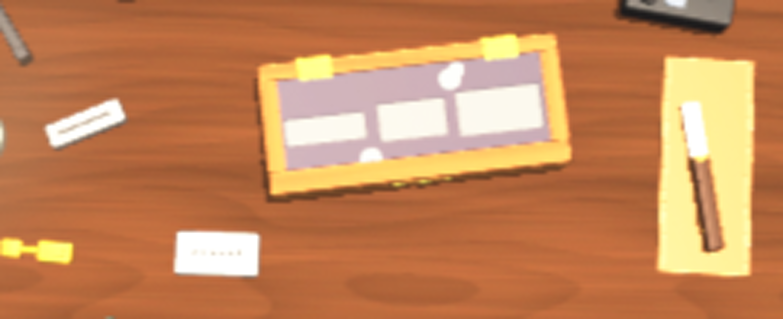

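Emit:
{"method": "step_arm", "body": {
  "rows": [0, 0, 0, -0.4, -0.4, 0, -1, 0, 0, 0, -0.95, -0.9, 0, -1, 0, 0, 0, -0.95, -0.9, 0, -1, 0, 0, 0, -0.95, -0.9, 0, -1, 0, 0, 0, -0.95, -0.9, 0, -1, 0, 0, 0, -0.95, -0.9, 0, -1, 0, 0, 0, -0.95, -0.9, 0, -1, 0, 0, 0, -0.95, -0.9, 0, -1, 0, 0, 0, -0.95, -0.9, 0, -1, 0, 0, 0, -0.95, -0.9, 0, -1]
}}

```text
clock: 1.03
tcp_pos: [383.9, 349.1, 214.0]
tool_rot: [0.143, 0.99, 0.0, 0.0]
wrist_force: [0.8, 0.6, 0.2]
grip_width: 0.998
gripper_force: 0.0
```

Emit:
{"method": "step_arm", "body": {
  "rows": [0, 0, 0, -0.95, -0.9, 0, -1, 0, 0, 0, -0.95, -0.9, 0, -1, 0, 0, 0, -0.95, -0.9, 0, -1, 0, 0, 0, -0.95, -0.9, 0, -1, 0, 0, 0, -0.95, -0.9, 0, -1, 0, 0, 0, -0.95, -0.9, 0, -1, 0, 0, 0, -0.95, -0.9, 0, -1, 0, 0, 0, -0.95, -0.9, 0, -1, 0, 0, 0, -0.95, -0.9, 0, -1, 0, 0, 0, -0.4, -0.4, 0, -1]
}}

```text
clock: 1.87
tcp_pos: [570.6, 26.9, 214.1]
tool_rot: [0.144, 0.99, -0.0, 0.0]
wrist_force: [0.2, 0.7, -0.2]
grip_width: 1.0
gripper_force: 0.0
```

Emit:
{"method": "step_arm", "body": {
  "rows": [0, 0, -0.12, 0, 0, 0, -1, 0, 0, -0.12, 0, 0, 0, -1, 0, 0, -0.12, 0, 0, 0, -1, 0, 0, -0.08, 0, 0, 0, -1, 0, 0, 0, 0, 0, 0, -1, 0, 0, 0, 0, 0, 0, -1]
}}

```text
clock: 2.37
tcp_pos: [568.7, 30.3, 213.9]
tool_rot: [-0.075, 0.997, 0.0, -0.0]
wrist_force: [1.1, 0.3, -0.4]
grip_width: 1.0
gripper_force: 0.0
```

```bash
python3 - <<'E'
from h import *
s=monitor.observe();print(s["clock"],s["tcp_pos"],s["tool_rot"],s["joint_pos"])
c=cam("wrist");cv2.imwrite("pics/w1.png",c["frame"][:,:,::-1])
np.savez("w1.npz",**{k:c[k] for k in("K","R","t","frame")})
E
```

```text
2.3667 [568.73638742  30.33618774 213.86253608] [-7.51171807e-02  9.97174710e-01  2.44027946e-05 -7.95231534e-05] [ 1.23495634e-02  1.75514074e-01  2.00088784e+00  4.70922892e-05
  9.65352541e-01 -1.70884958e+00]
```

View pics/w1.png

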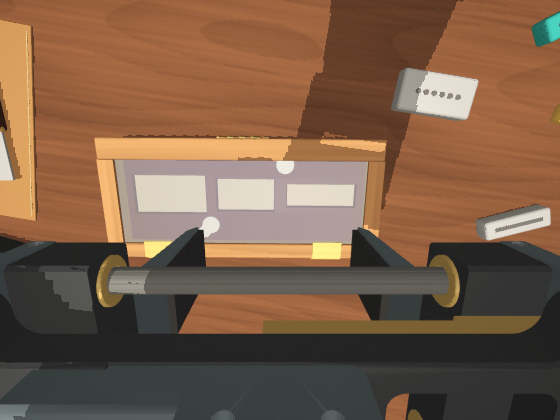

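Wrist view: the lid's front edge runs (96,139)-(386,142), with pockets at (171,193), (246,194) and (320,195). I'll work out the box pose from line fits.

```bash
python3 - <<'E'
from h import *
d=np.load("w1.npz");c={k:d[k] for k in d}
f=c["frame"].astype(int)
for y in range(132,146): print(y,f[y,110],f[y,240],f[y,330])
h=cv2.cvtColor(c["frame"],cv2.COLOR_RGB2HSV);
for x in list(range(88,104))+list(range(378,394)): print(x,f[150,x],f[220,x])
# pockets: centroid of pale pocket floors (bright, low sat)
for q in blobs(c,(0,0,160),(180,60,255),300,(120,165,365,230)):
    r=cv2.boundingRect(q);print(r,rect(c,q,14),rect(c,q,21))
E
```

```text
132 [156  98  63] [155  98  63] [96 60 39]
133 [160 101  65] [153  96  62] [99 61 40]
134 [163 105  68] [151  93  60] [146  92  58]
135 [159 100  65] [149  91  59] [142  90  56]
136 [156  98  63] [155 109  65] [141  90  57]
137 [168 114  70] [201 190 104] [94 59 40]
138 [220 159  99] [183 135  76] [103  64  41]
139 [239 177 112] [223 162 100] [165 112  68]
140 [243 182 114] [242 180 114] [223 163 101]
141 [246 184 115] [241 181 113] [240 179 112]
142 [247 185 117] [243 182 114] [244 182 115]
143 [244 184 115] [244 183 114] [242 181 113]
144 [243 182 114] [243 182 114] [238 178 111]
145 [244 182 114] [244 182 115] [166 114  68]
88 [157  98  63] [154  98  63]
89 [157 102  66] [154  97  63]
90 [159 100  65] [153  96  63]
91 [159 101  64] [152  95  62]
92 [160 102  64] [153  97  64]
93 [160 101  63] [152  96  63]
94 [161 101  65] [153  96  63]
95 [169 111  70] [153  97  64]
96 [230 170 105] [152  96  63]
97 [237 174 110] [150  95  62]
98 [236 174 109] [151  96  62]
99 [236 174 110] [151  95  59]
100 [236 175 108] [151  94  60]
101 [236 174 108] [151  95  60]
102 [237 175 108] [151  95  59]
103 [237 175 108] [150  95  60]
378 [234 173 108] [170 117  70]
379 [234 173 107] [165 112  68]
380 [234 173 107] [153  98  62]
381 [235 174 108] [152  96  61]
382 [232 171 107] [153  96  60]
383 [232 171 107] [152  96  61]
384 [200 142  87] [152  96  61]
385 [165 124  76] [152  95  60]
386 [95 60 39] [152  95  60]
387 [92 57 39] [154  96  63]
388 [91 56 37] [154  97  64]
389 [92 56 36] [154  98  64]
390 [92 57 38] [154  97  64]
391 [92 57 39] [154  97  61]
392 [94 56 38] [152  96  60]
393 [94 59 39] [152  96  60]
(120, 165, 245, 65) [580.8 -15.  318.   84.6 -81.3] [579.3 -14.3 312.   83.  -81.3]
```

```bash
python3 - <<'E'
from h import *
d=np.load("w1.npz");c={k:d[k] for k in d}
P=ray(c,[(95.0,137.1),(385.2,139.9)],58);print(P.round(1),np.linalg.norm(P[0]-P[1]))
v=(P[1]-P[0]);v/=np.linalg.norm(v);x=np.array([v[1],-v[0],0]);m=P.mean(0)
print("yaw",np.arctan2(x[1],x[0]),"notch",m,"ctr",m+70*x)
yaw=np.arctan2(x[1],x[0])
f=c["frame"].astype(int);m=((f.min(2)>185)).astype(np.uint8)*255
m[:165]=0;m[230:]=0;m[:,:120]=0;m[:,365:]=0
for q in cv2.findContours(m,cv2.RETR_EXTERNAL,cv2.CHAIN_APPROX_NONE)[0]:
    if cv2.contourArea(q)>100: print(cv2.boundingRect(q),rect(c,q,14))
C=P.mean(0)+70*x
for k in(-96,0,96): print((C+k*v)[:2])
t=cam("top")
for r in (t,):
  m=cv2.inRange(cv2.cvtColor(r["frame"],cv2.COLOR_RGB2HSV),(18,100,150),(28,200,255))
  m[:165]=0;m[250:]=0;m[:,:370]=0;m[:,415:]=0
  q=max(cv2.findContours(m,cv2.RETR_EXTERNAL,cv2.CHAIN_APPROX_NONE)[0],key=cv2.contourArea);print("mat",rect(t,q,3))
  for q in blobs(t,(0,0,150),(180,60,255),30,(380,170,405,215)): print("blade",rect(t,q,13.5))
  m=((t["frame"].max(2)<120)).astype(np.uint8)*255;m[:175]=0;m[240:]=0;m[:,:384]=0;m[:,402:]=0
  q=max(cv2.findContours(m,cv2.RETR_EXTERNAL,cv2.CHAIN_APPROX_NONE)[0],key=cv2.contourArea);print("handle",rect(t,q,21))
E
```

```text
[[ 528.4 -176.4   58. ]
 [ 483.9  135.8   58. ]] 315.3173276420591
yaw 0.14152845754931376 notch [506.12580713 -20.29411896  58.        ] ctr [575.4259159  -10.42016717  58.        ]
(200, 216, 20, 14) [620.3 -53.4  25.7  17.9 -81.3]
(287, 184, 67, 22) [561.6  84.5  85.7  27.2 -82.4]
(218, 179, 56, 31) [575.3 -10.8  71.5  39.4 -81.3]
(135, 175, 72, 37) [ 588.7 -106.2   88.7   47.3  -81.8]
(276, 165, 18, 9) [535.7  34.1  21.5  10.1 -81.3]
[ 588.9673355  -105.46031634]
[575.4259159  -10.42016717]
[561.8844963   84.61998201]
mat [ 5.396e+02 -3.431e+02  2.322e+02  9.410e+01 -4.000e-01]
blade [ 574.8 -323.8   59.9   21.2    9.3]
handle [ 500.2 -325.1   70.6    4.1    9.9]
```

Emit:
{"method": "step_arm", "body": {
  "rows": [0, 0, 0, 0.05, -0.6, 0.1, -1, 0, 0, 0, 0.05, -0.98, 0.2, -1, 0, 0, 0, 0.05, -0.98, 0.2, -1, 0, 0, 0, 0.05, -0.98, 0.2, -1, 0, 0, 0, 0.05, -0.98, 0.2, -1, 0, 0, 0, 0.05, -0.98, 0.2, -1, 0, 0, 0, 0.05, -0.98, 0.2, -1, 0, 0, 0, 0.05, -0.98, 0.2, -1, 0, 0, 0, 0.05, -0.98, 0.2, -1, 0, 0, 0, 0.05, -0.98, 0.2, -1]
}}

```text
clock: 3.3
tcp_pos: [597.1, -252.7, 156.6]
tool_rot: [-0.075, 0.997, 0.0, -0.0]
wrist_force: [0.1, 0.2, 0.4]
grip_width: 1.0
gripper_force: 0.0
```

Emit:
{"method": "step_arm", "body": {
  "rows": [0, 0, 0, 0.05, -0.98, 0.2, -1, 0, 0, 0, 0.05, -0.98, 0.2, -1, 0, 0, 0, 0, -0.3, 0, -1, 0, 0, 0, 0, 0, 0, -1, 0, 0, 0, 0, 0, 0, -1]
}}

```text
clock: 3.72
tcp_pos: [604.3, -318.3, 144.8]
tool_rot: [-0.076, 0.997, 0.0, -0.0]
wrist_force: [-0.7, 1.0, 0.0]
grip_width: 1.002
gripper_force: 0.0
```

```bash
python3 - <<'E'
from h import *
s=monitor.observe();print(s["clock"],s["tcp_pos"],s["tool_rot"])
c=cam("wrist");cv2.imwrite("pics/w2.png",c["frame"][:,:,::-1])
np.savez("w2.npz",**{k:c[k] for k in("K","R","t","frame")})
E
```

```text
3.7167 [ 604.33546816 -318.29536453  144.82449948] [-7.57199407e-02  9.97129090e-01  2.03324558e-04 -1.62367561e-04]
```

View pics/w2.png

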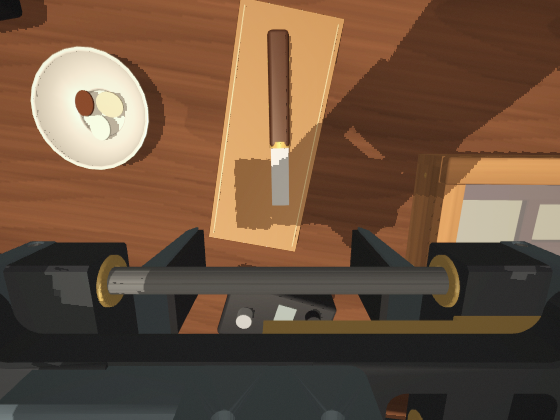

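Opener in view: handle end (278,30), ferrule (279,147), tip (280.5,206).

```bash
python3 - <<'E'
from h import *
d=np.load("w2.npz");c={k:d[k] for k in d}
T=ray(c,[(280.5,206)],13.5)[0];F=ray(c,[(279.2,147)],16)[0];E=ray(c,[(278.3,29)],15)[0]
print(T,F,E,np.linalg.norm(T-E));v=(T-E)[:2];v/=np.linalg.norm(v)
a=np.arctan2(v[1],v[0]);O=T[:2]-80*v;print("ang",a,"origin",O, F[:2]-20*v, E[:2]+85*v)
s=monitor.observe();R=Ro.from_quat(s["tool_rot"]).as_matrix();print("toolx ang",np.arctan2(R[1,0],R[0,0]))
O=(O+E[:2]+85*v)/2
print("shift30",R.T@(np.r_[O,5.]-s["tcp_pos"])/30)
E
```

```text
[ 603.89477242 -315.13109114   13.5       ] [ 543.49663785 -325.88861165   16.        ] [ 439.41585467 -342.82346073   15.        ] 166.80057469144106
ang 0.16679992385358153 origin [ 525.00508315 -328.41329449] [ 523.77421553 -329.20916249] [ 523.23614953 -328.71111967]
toolx ang -2.9889579425417807
shift30 [2.69951335 0.04781618 4.66794877]
```

Emit:
{"method": "step_arm", "body": {
  "rows": [0, 0, -0.014, 0.54, 0.05, 0.3, -1, 0, 0, 0, 0.54, 0, 0.6, -1, 0, 0, 0, 0.54, 0, 0.8, -0.6, 0, 0, 0, 0.54, 0, 0.8, -0.3, 0, 0, 0, 0.54, 0, 0.6, 0, 0, 0, 0, 0, 0, 0.6, 0, 0, 0, 0, 0, 0, 0.5, 0, 0, 0, 0, 0, 0, 0.3, 0, 0, 0, 0, 0, 0, 0.15, 0, 0, 0, 0, 0, 0, 0, 0],
  "grip_force": 30
}}

```text
clock: 4.6
tcp_pos: [524.7, -329.9, 5.0]
tool_rot: [-0.084, 0.996, 0.0, -0.0]
wrist_force: [-0.6, -0.1, -0.6]
grip_width: 0.503
gripper_force: 0.0
```

Emit:
{"method": "step_arm", "body": {
  "rows": [0, 0, 0, 0, 0, 0, 0, 0, 0, 0, 0, 0, 0, 1, 0, 0, 0, 0, 0, 0, 1, 0, 0, 0, 0, 0, 0, 1, 0, 0, 0, 0, 0, 0, 1, 0, 0, 0, 0, 0, 0, 1, 0, 0, 0, 0, 0, 0, 1, 0, 0, 0, 0, 0, 0, 1]
}}

```text
clock: 5.27
tcp_pos: [524.6, -330.6, 5.9]
tool_rot: [-0.084, 0.997, -0.0, 0.0]
wrist_force: [-0.8, 1.7, 6.2]
grip_width: 0.22
gripper_force: 30.0
```

Emit:
{"method": "step_arm", "body": {
  "rows": [0, 0, 0, 0, 0, -0.2, 1, 0, 0, 0, 0, 0, -0.4, 1, 0, 0, 0, 0, 0, -0.8, 1, 0, 0, 0, 0, 0, -0.9, 1, 0, 0, 0, 0, 0, -0.9, 1, 0, 0, 0, 0, 0, -0.6, 1, 0, 0, 0, 0, 0, 0, 1],
  "grip_force": 58
}}

```text
clock: 5.85
tcp_pos: [526.2, -331.8, 124.4]
tool_rot: [-0.083, 0.997, -0.002, 0.002]
wrist_force: [0.3, -1.0, -0.8]
grip_width: 0.217
gripper_force: 58.0
```

Emit:
{"method": "step_arm", "body": {
  "rows": [0, 0, 0, 0.1, 0.5, 0, 1, 0, 0, 0, 0.17, 0.93, 0, 1, 0, 0, 0, 0.17, 0.93, 0, 1, 0, 0, 0, 0.17, 0.93, 0, 1, 0, 0, 0, 0.17, 0.93, 0, 1, 0, 0, 0, 0.17, 0.93, 0, 1, 0, 0, 0, 0.17, 0.93, 0, 1, 0, 0, 0, 0.17, 0.93, 0, 1, 0, 0, 0, 0.17, 0.93, 0, 1, 0, 0, 0, 0.17, 0.93, 0, 1]
}}

```text
clock: 6.68
tcp_pos: [430.1, -74.6, 118.8]
tool_rot: [-0.083, 0.997, 0.0, -0.001]
wrist_force: [0.7, -0.0, -1.2]
grip_width: 0.217
gripper_force: 58.0
```

Emit:
{"method": "step_arm", "body": {
  "rows": [0, 0, -0.11, 0, 0, 0, 1, 0, 0, -0.11, 0, 0, 0, 1, 0, 0, -0.11, 0, 0, 0, 1, 0, 0, 0, 0, 0, 0, 1, 0, 0, 0, 0, 0, 0, 1]
}}

```text
clock: 7.1
tcp_pos: [431.1, -75.9, 119.0]
tool_rot: [-0.244, 0.97, 0.0, -0.0]
wrist_force: [-0.5, 0.5, -1.9]
grip_width: 0.215
gripper_force: 58.0
```

```bash
python3 - <<'E'
from h import *
s=monitor.observe();print(s["clock"],s["tcp_pos"],s["tool_rot"],s["joint_pos"],s["wrist_force"])
S=cam("scene");t=cam("top");w=cam("wrist")
R=Ro.from_quat(s["tool_rot"]).as_matrix();X=s["tcp_pos"]+R@np.array([-80,0,-7.])
def crop(c,h=60):
    p=proj(c,X)[0].astype(int);print(p);x0,y0=np.clip(p-h,0,[560-2*h,420-2*h]);return cv2.resize(c["frame"][y0:y0+2*h,x0:x0+2*h],(400,400),interpolation=cv2.INTER_CUBIC)
print(proj(w,X))
im=np.hstack([crop(S),crop(t)]);cv2.imwrite("pics/g1.png",im[:,:,::-1])
E
```

```text
7.1 [431.11171179 -75.88333008 118.98673649] [-2.44431951e-01  9.69666324e-01  2.28038600e-04 -4.34705314e-04] [-2.27491498e-01  1.18450364e-01  2.29226261e+00  1.27726201e-05
  7.31861415e-01 -2.29216505e+00] [-0.48809354  0.52270501 -1.90060673]
[[278.01149873 367.64016734]]
[257 187]
[301 209]
```

View pics/g1.png

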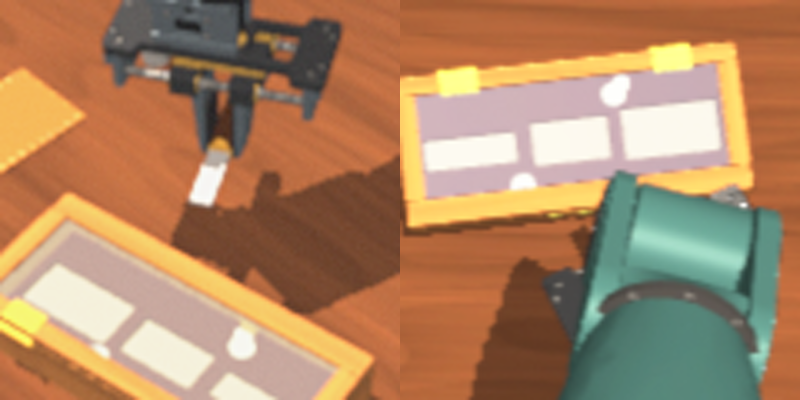

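```bash
python3 - <<'E'
from h import *
s=monitor.observe();S=cam("scene");R=Ro.from_quat(s["tool_rot"]).as_matrix()
f=S["frame"].astype(int);m=((f.min(2)>110)&(f.max(2)-f.min(2)<50)).astype(np.uint8)*255
p=proj(S,s["tcp_pos"]+R@np.array([-60,0,-7.]))[0].astype(int);k=np.zeros_like(m);k[p[1]-14:p[1]+16,p[0]-16:p[0]+16]=1
q=max(cv2.findContours(m*k,cv2.RETR_EXTERNAL,cv2.CHAIN_APPROX_NONE)[0],key=cv2.contourArea)
print(cv2.minAreaRect(q),cv2.boxPoints(cv2.minAreaRect(q)).round(1).tolist())
for d in(-6,-2,2,): print(d,proj(S,s["tcp_pos"]+np.array([R@[x,y,-7+0] for x in(-80,-20) for y in(-9,9)])+[0,0,d]).round(1).tolist())
# reference: lid corners z58
C=np.array([575.4,-10.4]);y=.1415;u=np.array([np.cos(y),np.sin(y)]);v=np.array([-u[1],u[0]])
L=np.array([[*(C+a*70*u+b*160*v),58] for a,b in((-1,-1),(-1,1),(1,-1),(1,1))]);print(proj(S,L).round(1).tolist())
cv2.imwrite("pics/s2.png",cv2.resize(S["frame"][170:290,180:320,::-1],None,fx=5.5,fy=5,interpolation=cv2.INTER_NEAREST))
E
```

```text
((258.95001220703125, 180.15000915527344), (6.957010269165039, 16.76007080078125), 18.43494987487793) [[253.0, 187.0], [258.29998779296875, 171.10000610351562], [264.8999938964844, 173.3000030517578], [259.6000061035156, 189.1999969482422]]
-6 [[253.8, 188.6], [260.2, 189.8], [259.7, 173.3], [265.9, 174.4]]
-2 [[253.8, 187.6], [260.1, 188.8], [259.7, 172.3], [265.9, 173.4]]
2 [[253.7, 186.6], [260.1, 187.8], [259.6, 171.3], [265.8, 172.4]]
[[217.3, 184.2], [309.5, 234.0], [185.1, 214.7], [280.4, 271.4]]
```

View pics/s2.png

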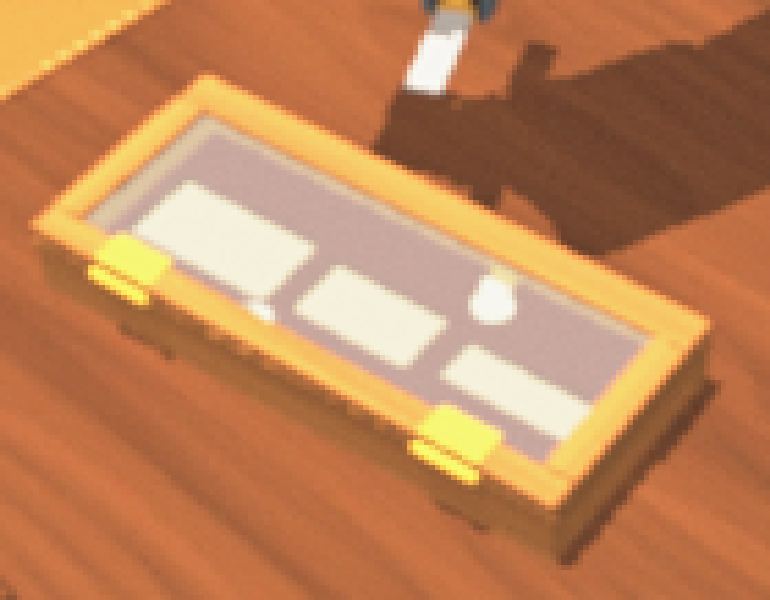

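Emit:
{"method": "step_arm", "body": {
  "rows": [0, 0, 0, 0, 0.15, 0.3, 1, 0, 0, 0, 0, 0, 0.6, 1, 0, 0, 0, 0, 0, 0.7, 1, 0, 0, 0, 0, 0, 0.7, 1, 0, 0, 0, 0, 0, 0.3, 1, 0, 0, 0, 0, 0, 0.18, 1, 0, 0, 0, 0, 0, 0, 1, 0, 0, 0, 0, 0, 0, 1]
}}

```text
clock: 7.97
tcp_pos: [429.9, -72.3, 36.3]
tool_rot: [-0.246, 0.969, -0.0, 0.0]
wrist_force: [0.9, 0.4, 0.2]
grip_width: 0.215
gripper_force: 58.0
```

```bash
python3 - <<'E'
from h import *
s=monitor.observe();print(s["clock"],s["tcp_pos"],s["tool_rot"],s["joint_pos"],s["wrist_force"])
R=Ro.from_quat(s["tool_rot"]).as_matrix();X=s["tcp_pos"]+R@np.array([-80,0,-6.]);u=np.array([.99,.1411]);d=X[:2]-[506.1,-20.3];print(X,d@u,d@[-u[1],u[0]])
E
```

```text
7.9667 [429.90218116 -72.28468983  36.32841482] [-2.45913575e-01  9.69291758e-01 -1.80005799e-05  2.27909759e-05] [-2.20050429e-01  2.96989564e-01  2.30620958e+00 -2.25054590e-05
  5.38336585e-01 -2.28775163e+00] [0.87323274 0.35969267 0.20006397]
[500.22610501 -34.14662733  42.33124114] -7.768915156578265 -12.87935447632957
```

Emit:
{"method": "step_arm", "body": {
  "rows": [0, 0, 0, -0.1, 0, 0.03, 1, 0, 0, 0, -0.15, 0, 0, 1, 0, 0, 0, -0.15, 0, 0, 1, 0, 0, 0, -0.15, 0, 0, 1, 0, 0, 0, -0.15, 0, 0, 1, 0, 0, 0, 0, 0, 0, 1]
}}

```text
clock: 8.47
tcp_pos: [449.3, -61.9, 35.4]
tool_rot: [-0.246, 0.969, -0.0, 0.0]
wrist_force: [0.3, -0.3, -0.1]
grip_width: 0.213
gripper_force: 58.0
```

Emit:
{"method": "step_arm", "body": {
  "rows": [0, 0, 0, -0.2, 0, 0, 1, 0, 0, 0, -0.2, 0, 0, 1, 0, 0, 0, -0.2, 0, 0, 1, 0, 0, 0, -0.2, 0, 0, 1, 0, 0, 0, -0.15, 0, 0, 1, 0, 0, 0, 0, 0, 0, 1]
}}

```text
clock: 8.97
tcp_pos: [474.2, -48.3, 35.2]
tool_rot: [-0.246, 0.969, -0.0, 0.0]
wrist_force: [-0.2, -1.1, -0.8]
grip_width: 0.217
gripper_force: 58.0
```

Emit:
{"method": "step_arm", "body": {
  "rows": [0, 0, 0, 0, 0, -0.1, 1, 0, 0, 0, 0, 0, -0.1, 1, 0, 0, 0, 0, 0, -0.1, 1, 0, 0, 0, 0, 0, -0.15, 1, 0, 0, 0, 0, 0, -0.2, 1, 0, 0, 0, 0, 0, -0.2, 1, 0, 0, 0, 0, 0, -0.2, 1, 0, 0, 0, 0, 0, -0.2, 1]
}}

```text
clock: 9.63
tcp_pos: [473.4, -48.7, 73.5]
tool_rot: [-0.246, 0.969, -0.0, 0.0]
wrist_force: [3.0, 0.8, -5.7]
grip_width: 0.213
gripper_force: 58.0
```

Emit:
{"method": "step_arm", "body": {
  "rows": [0, 0, 0, -0.05, 0, -0.2, 1, 0, 0, 0, -0.05, 0, -0.2, 1, 0, 0, 0, -0.05, 0, -0.2, 1, 0, 0, 0, -0.05, 0, -0.2, 1, 0, 0, 0, 0, 0, 0, 1, 0, 0, 0, 0, 0, 0, 1]
}}

```text
clock: 10.13
tcp_pos: [478.6, -45.7, 97.0]
tool_rot: [-0.246, 0.969, -0.0, 0.0]
wrist_force: [-0.4, 0.2, -1.5]
grip_width: 0.218
gripper_force: 5.8
```

```bash
python3 - <<'E'
from h import *
s=monitor.observe();print(s["clock"],s["tcp_pos"],s["tool_rot"],s["wrist_force"])
S=cam("scene");T=cam("top");im=np.hstack([cv2.resize(x[y0:y0+130,x0:x0+130],(400,400),interpolation=cv2.INTER_CUBIC) for x,x0,y0 in((S["frame"],185,150),(T["frame"],230,150))]);cv2.imwrite("pics/l1.png",im[:,:,::-1])
E
```

```text
10.1333 [478.61480278 -45.70544533  96.96766584] [-2.46176278e-01  9.69225057e-01 -5.80893443e-05  1.63032920e-04] [-0.36667646  0.2379596  -1.5144997 ]
```

View pics/l1.png

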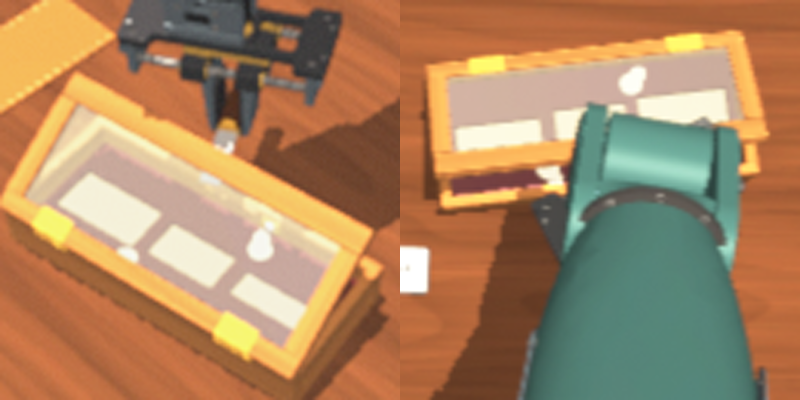

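The lid is up (~0.3 rad), with the blade under the front rail at (215,160) in the left crop. The grip has just slackened, so I'll wait for it to recover.

Emit:
{"method": "step_arm", "body": {
  "rows": [0, 0, 0, 0, 0, 0, 1, 0, 0, 0, 0, 0, 0, 1, 0, 0, 0, 0, 0, 0, 1, 0, 0, 0, 0, 0, 0, 1, 0, 0, 0, 0, 0, 0, 1, 0, 0, 0, 0, 0, 0, 1],
  "grip_force": 58
}}

```text
clock: 10.73
tcp_pos: [478.5, -45.8, 96.6]
tool_rot: [-0.246, 0.969, 0.0, -0.0]
wrist_force: [0.7, 0.3, -0.6]
grip_width: 0.216
gripper_force: 58.0
```

```bash
python3 - <<'E'
from h import *
s=monitor.observe();S=cam("scene");R=Ro.from_quat(s["tool_rot"]).as_matrix()
f=S["frame"].astype(int);print(s["wrist_force"])
for d in(-6,): print(proj(S,s["tcp_pos"]+np.array([R@[x,0,d] for x in(-80,-60,-40,-20)])).round(1).tolist())
p=proj(S,s["tcp_pos"]+R@[-40,0,-6])[0].astype(int)
cv2.imwrite("pics/l2.png",cv2.resize(S["frame"][p[1]-40:p[1]+40,p[0]-50:p[0]+50,::-1],None,fx=7,fy=7,interpolation=cv2.INTER_CUBIC));print(p)
E
```

```text
[ 0.70344438  0.32660113 -0.64663447]
[[253.2, 208.9], [255.2, 203.3], [257.2, 197.9], [259.2, 192.6]]
[257 197]
```

View pics/l2.png

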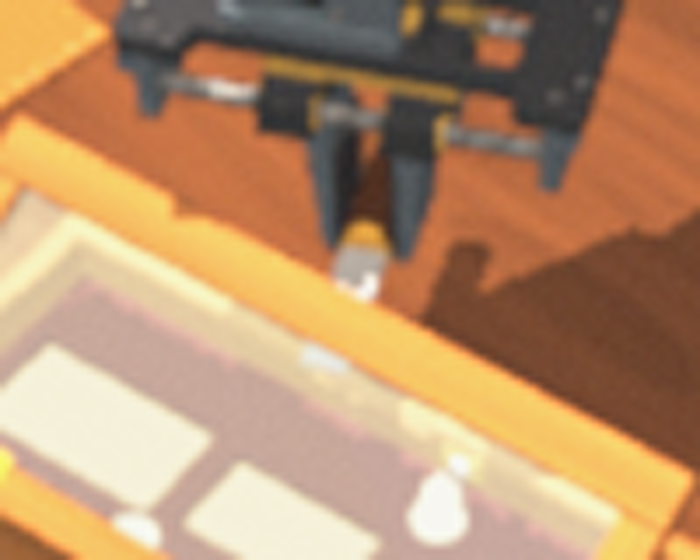

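Emit:
{"method": "step_arm", "body": {
  "rows": [0, 0, 0, -0.1, -0.04, -0.25, 1, 0, 0, 0, -0.15, -0.06, -0.25, 1, 0, 0, 0, -0.18, -0.07, -0.22, 1, 0, 0, 0, -0.18, -0.07, -0.22, 1, 0, 0, 0, -0.18, -0.07, -0.22, 1, 0, 0, 0, -0.18, -0.07, -0.22, 1, 0, 0, 0, -0.18, -0.07, -0.2, 1, 0, 0, 0, -0.18, -0.07, -0.2, 1]
}}

```text
clock: 11.45
tcp_pos: [521.4, -40.2, 150.4]
tool_rot: [-0.246, 0.969, 0.0, -0.0]
wrist_force: [2.1, 3.9, -13.7]
grip_width: 0.213
gripper_force: 58.0
```

Emit:
{"method": "step_arm", "body": {
  "rows": [0, 0, 0, -0.18, -0.07, 0, 1, 0, 0, 0, -0.18, -0.07, 0, 1, 0, 0, 0, -0.18, -0.07, 0, 1, 0, 0, 0, -0.18, -0.07, 0, 1, 0, 0, 0, 0, 0, 0, 1]
}}

```text
clock: 11.87
tcp_pos: [545.2, -37.6, 150.1]
tool_rot: [-0.246, 0.969, -0.0, 0.0]
wrist_force: [-1.3, 0.6, -0.7]
grip_width: 0.217
gripper_force: 58.0
```

```bash
python3 - <<'E'
from h import *
s=monitor.observe();print(s["clock"],s["tcp_pos"],s["wrist_force"],s["joint_pos"])
R=Ro.from_quat(s["tool_rot"]).as_matrix()
S=cam("scene");T=cam("top");im=np.hstack([cv2.resize(x[y0:y0+130,x0:x0+130],(400,400),interpolation=cv2.INTER_CUBIC) for x,x0,y0 in((S["frame"],185,150),(T["frame"],230,130))]);cv2.imwrite("pics/l3.png",im[:,:,::-1])
print((proj(S,s["tcp_pos"]+R@[-80,0,-6])-[185,150])*400/130)
E
```

```text
11.8667 [545.18244214 -37.55531165 150.07714456] [-1.28915891  0.55787479 -0.67982121] [-1.11423482e-01  2.29801932e-01  2.07576087e+00 -9.61407490e-06
  8.35349888e-01 -2.17941226e+00]
[[156.68019269 191.70672766]]
```

View pics/l3.png

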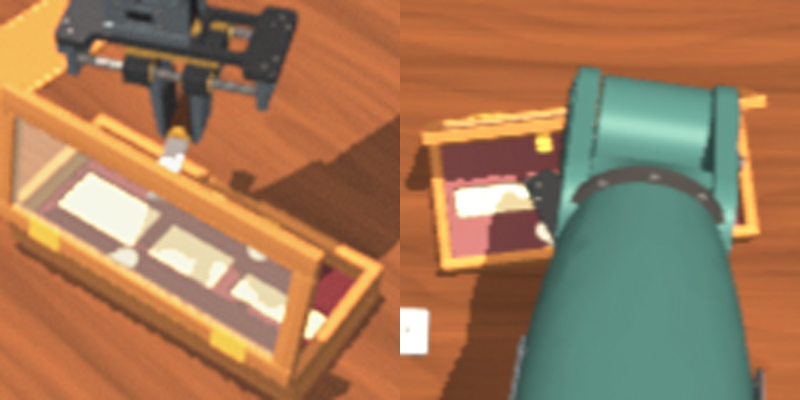

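Emit:
{"method": "step_arm", "body": {
  "rows": [0, 0, 0, -0.18, -0.07, 0, 1, 0, 0, 0, -0.18, -0.07, 0, 1, 0, 0, 0, -0.18, -0.07, 0, 1, 0, 0, 0, -0.18, -0.07, 0, 1, 0, 0, 0, -0.16, -0.06, 0, 1, 0, 0, 0, -0.12, -0.05, 0, 1, 0, 0, 0, 0, 0, 0, 1]
}}

```text
clock: 12.55
tcp_pos: [576.9, -33.4, 150.1]
tool_rot: [-0.246, 0.969, -0.0, 0.0]
wrist_force: [-0.5, 0.2, -0.7]
grip_width: 0.212
gripper_force: 58.0
```

Emit:
{"method": "step_arm", "body": {
  "rows": [0, 0, 0, 0.3, 0, 0, 1, 0, 0, 0, 0.8, 0, 0, 1, 0, 0, 0, 0.8, 0, 0, 1, 0, 0, 0, 0.8, 0, 0, 1, 0, 0, 0, 0, 0, 0, 1]
}}

```text
clock: 12.97
tcp_pos: [500.7, -73.2, 149.5]
tool_rot: [-0.246, 0.969, 0.0, -0.001]
wrist_force: [-0.5, 0.3, -1.5]
grip_width: 0.213
gripper_force: 58.0
```

```bash
python3 - <<'E'
from h import *
s=monitor.observe();print(s["clock"],s["tcp_pos"],s["wrist_force"],s["joint_pos"],s["tool_rot"])
T=cam("top");c=cam("wrist")
for q in blobs(T,(0,0,150),(180,60,255),60,(100,150,260,260)): print("white",q.reshape(-1,2).mean(0).round(),rect(T,q,22))
S=cam("scene");cv2.imwrite("pics/l4.png",cv2.resize(np.hstack([S["frame"][100:400,150:500],T["frame"][80:380,80:430]]),None,fx=1.14,fy=1.14)[:,:,::-1])
E
```

```text
12.9667 [500.74742577 -73.24885463 149.45256305] [-0.52983661  0.33169358 -1.46397856] [-1.91163600e-01  1.70224426e-01  2.15248765e+00 -3.65126803e-04
  8.20979236e-01 -2.25792885e+00] [-2.45571185e-01  9.69377983e-01  3.25335535e-04 -1.00651280e-03]
white [224. 237.] [422.5 195.   87.2  43.7 -88.4]
white [254. 195.] [557.5 107.7  34.7  25.5 -88.3]
white [139. 196.] [542.4 466.6  69.4  66.7 -88.3]
white [179. 192.] [559.5 342.5  84.5  26.2 -66. ]
```

View pics/l4.png

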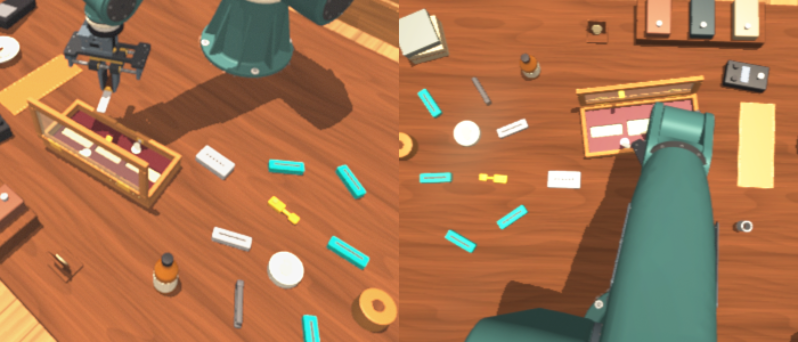

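Emit:
{"method": "step_arm", "body": {
  "rows": [0, 0, 0.11, 0, 0, 0, 1, 0, 0, 0.11, 0, 0, 0, 1, 0, 0, 0.11, 0, 0, 0, 1, 0, 0, 0, 0.06, -0.5, 0, 1, 0, 0, 0, 0.06, -0.9, 0, 1, 0, 0, 0, 0.06, -0.9, 0, 1, 0, 0, 0, 0.06, -0.9, 0, 1, 0, 0, 0, 0.06, -0.9, 0, 1, 0, 0, 0, 0.06, -0.9, 0, 1, 0, 0, 0, 0.06, -0.9, 0, 1]
}}

```text
clock: 13.95
tcp_pos: [522.7, -250.1, 150.1]
tool_rot: [-0.084, 0.996, -0.0, 0.0]
wrist_force: [0.8, 0.1, -0.5]
grip_width: 0.214
gripper_force: 58.0
```

Emit:
{"method": "step_arm", "body": {
  "rows": [0, 0, 0, 0.06, -0.9, 0, 1, 0, 0, 0, 0.06, -0.9, 0, 1, 0, 0, 0, 0.06, -0.8, 0.3, 1, 0, 0, 0, 0.06, -0.1, 0.7, 1, 0, 0, 0, 0, 0, 0.8, 1, 0, 0, 0, 0, 0, 0.8, 1, 0, 0, 0, 0, 0, 0.8, 1, 0, 0, 0, 0, 0, 0.7, 1, 0, 0, 0, 0, 0, 0.3, 1, 0, 0, 0, 0, 0, 0, 1]
}}

```text
clock: 14.78
tcp_pos: [527.7, -329.1, 16.0]
tool_rot: [-0.084, 0.996, 0.001, -0.001]
wrist_force: [-0.5, 0.0, -0.5]
grip_width: 0.213
gripper_force: 58.0
```

```bash
python3 - <<'E'
from h import *
s=monitor.observe();print(s["clock"],s["tcp_pos"],s["wrist_force"],s["tool_rot"])
E
```

```text
14.7833 [ 527.6618505  -329.06325412   16.00416656] [-0.48243505  0.00227672 -0.5430844 ] [-8.37178728e-02  9.96488426e-01  9.25721616e-04 -1.12994391e-03]
```

Emit:
{"method": "step_arm", "body": {
  "rows": [0, 0, 0, 0, 0, 0.12, 1, 0, 0, 0, 0, 0, 0.12, 1, 0, 0, 0, 0, 0, 0.08, 1, 0, 0, 0, 0, 0, 0, 1, 0, 0, 0, 0, 0, 0, 0.4, 0, 0, 0, 0, 0, 0, 0, 0, 0, 0, 0, 0, 0, -0.2, 0, 0, 0, 0, 0, 0, -0.2, 0, 0, 0, 0, 0, 0, -0.2, 0, 0, 0, 0, 0, -0.3, -0.2]
}}

```text
clock: 15.62
tcp_pos: [527.4, -329.3, 16.5]
tool_rot: [-0.083, 0.997, 0.001, -0.001]
wrist_force: [0.2, -0.4, -0.8]
grip_width: 0.594
gripper_force: 0.0
```

Emit:
{"method": "step_arm", "body": {
  "rows": [0, 0, 0, 0, 0, -0.7, -0.5, 0, 0, 0, 0, 0, -1, -1, 0, 0, 0, 0, 0, -1, -1, 0, 0, 0, 0, 0, -1, -1, 0, 0, 0, 0, 0, -1, -1, 0, 0, 0, 0, 0, -1, -1, 0, 0, 0, 0, 0, -0.6, -1, 0, 0, 0, 0, 0, 0, -1]
}}

```text
clock: 16.28
tcp_pos: [529.9, -331.0, 211.6]
tool_rot: [-0.084, 0.997, -0.002, 0.003]
wrist_force: [0.4, 0.1, 0.2]
grip_width: 1.0
gripper_force: 0.0
```

```bash
python3 - <<'E'
from h import *
s=monitor.observe();print(s["clock"],s["tcp_pos"],s["tool_rot"],s["joint_pos"])
t=cam("top")
for q in blobs(t,(0,0,150),(180,60,255),30,(380,150,412,240)): print("blade",rect(t,q,13.5))
for q in blobs(t,(0,0,150),(180,60,255),60,(100,150,260,260)): print("white",q.reshape(-1,2).mean(0).round(),rect(t,q,22))
E
```

```text
16.2833 [ 529.86144556 -330.99701801  211.64609936] [-0.0835125   0.99650139 -0.00205127  0.00253852] [-5.95676087e-01  2.62925886e-01  1.89616152e+00 -2.73114738e-06
  9.75977819e-01 -2.33369154e+00]
blade [ 710.2 -322.    56.5   15.8   82.1]
white [224. 237.] [422.5 195.   87.2  43.7 -88.4]
white [254. 195.] [557.5 107.7  34.7  25.5 -88.3]
white [139. 196.] [542.4 466.6  69.4  66.7 -88.3]
white [179. 192.] [559.3 342.4  84.5  26.8 -66. ]
```

Emit:
{"method": "step_arm", "body": {
  "rows": [0, 0, 0.12, 0, 0, 0, -1, 0, 0, 0.122, 0, 0, 0, -1, 0, 0, 0.122, 0, 0, 0, -1, 0, 0, 0.122, 0, 0, 0, -1, 0, 0, 0.122, 0, 0, 0, -1, 0, 0, 0.122, 0, 0, 0, -1, 0, 0, 0.122, 0, 0, 0, -1, 0, 0, 0.122, 0, 0, 0, -1, 0, 0, 0.122, 0, 0, 0, -1, 0, 0, 0.122, 0, 0, 0, -1]
}}

```text
clock: 17.17
tcp_pos: [527.5, -329.4, 205.2]
tool_rot: [0.504, 0.864, 0.0, -0.001]
wrist_force: [-0.0, 0.4, -0.4]
grip_width: 0.999
gripper_force: 0.0
```

Emit:
{"method": "step_arm", "body": {
  "rows": [0, 0, 0.122, 0, 0, 0, -1, 0, 0, 0.122, 0, 0, 0, -1, 0, 0, 0.122, 0, 0, 0, -1, 0, 0, 0.122, 0, 0, 0, -1, 0, 0, 0, 0.6, -0.1, 0, -1, 0, 0, 0, 0.97, -0.15, 0, -1, 0, 0, 0, 0.97, -0.15, 0, -1, 0, 0, 0, 0.97, -0.15, 0, -1, 0, 0, 0, 0.97, -0.15, 0, -1, 0, 0, 0, 0.97, -0.15, 0, -1]
}}

```text
clock: 18.0
tcp_pos: [496.0, -165.2, 205.4]
tool_rot: [0.695, 0.719, -0.0, -0.001]
wrist_force: [1.0, 0.5, -0.0]
grip_width: 1.0
gripper_force: 0.0
```

Emit:
{"method": "step_arm", "body": {
  "rows": [0, 0, 0, 0.97, -0.15, 0, -1, 0, 0, 0, 0.97, -0.15, 0, -1, 0, 0, 0, 0.97, -0.15, 0, -1, 0, 0, 0, 0.97, -0.15, 0, -1, 0, 0, 0, 0.97, -0.15, 0.2, -1, 0, 0, 0, 0.97, -0.15, 0.2, -1, 0, 0, 0, 0.97, -0.15, 0.3, -1, 0, 0, 0, 0.97, -0.15, 0.3, -1, 0, 0, 0, 0.97, -0.15, 0.4, -1, 0, 0, 0, 0.97, -0.15, 0.4, -1]
}}

```text
clock: 18.83
tcp_pos: [441.6, 123.6, 151.5]
tool_rot: [0.695, 0.719, -0.0, -0.0]
wrist_force: [1.2, -0.7, 0.5]
grip_width: 0.997
gripper_force: 0.0
```

Emit:
{"method": "step_arm", "body": {
  "rows": [0, 0, 0, 0.8, -0.1, 0, -1, 0, 0, 0, 0, 0, 0, -1, 0, 0, 0, 0, 0, 0, -1, 0, 0, 0, 0, 0, 0, -1]
}}

```text
clock: 19.17
tcp_pos: [438.7, 145.8, 152.1]
tool_rot: [0.695, 0.719, -0.0, -0.0]
wrist_force: [0.2, 0.5, 0.3]
grip_width: 0.998
gripper_force: 0.0
```

```bash
python3 - <<'E'
from h import *
s=monitor.observe();print(s["clock"],s["tcp_pos"],s["tool_rot"],s["joint_pos"])
R=Ro.from_quat(s["tool_rot"]).as_matrix();print("yang",np.degrees(np.arctan2(R[1,1],R[0,1])))
c=cam("wrist");t=cam("top")
print("exp px",proj(c,[422.5,195,22]))
for q in blobs(c,(0,0,140),(180,60,255),400,(0,0,560,250)): print("w",cv2.boundingRect(q),rect(c,q,22))
for q in blobs(t,(0,0,150),(180,60,255),30,(380,150,412,240)): print("blade",rect(t,q,13.5))
cv2.imwrite("pics/w3.png",c["frame"][:,:,::-1])
E
```

```text
19.1667 [438.74173556 145.81698797 152.06490499] [ 6.95075165e-01  7.18936944e-01 -3.94182374e-04 -1.71595383e-04] [ 2.70510867e-01  9.50469189e-02  2.23462415e+00 -1.43129569e-04
  8.12775108e-01  2.36862055e-01]
yang 1.9335683995029984
exp px [[262.82494199 159.03525187]]
w (241, 112, 46, 88) [422.6 196.5  86.7  44.5 -89.8]
w (405, 0, 39, 52) [567.3 324.4  43.5  27.7 -69. ]
blade [ 577.8 -325.    59.9   21.2    9.3]
blade [ 710.3 -320.4   53.1   15.    83.4]
```

Emit:
{"method": "step_arm", "body": {
  "rows": [0, 0, 0, 0.4, -0.12, 0, -1, 0, 0, 0, 0.43, -0.12, 0.3, -1, 0, 0, 0, 0.43, -0.12, 0.6, -1, 0, 0, 0, 0.43, -0.12, 0.7, -1, 0, 0, 0, 0, 0, 0.8, -0.8, 0, 0, 0, 0, 0, 0.8, -0.6, 0, 0, 0, 0, 0, 0.8, -0.6, 0, 0, 0, 0, 0, 0.5, -0.5, 0, 0, 0, 0, 0, 0.17, -0.5, 0, 0, 0, 0, 0, 0, -0.5],
  "grip_force": 30
}}

```text
clock: 20.1
tcp_pos: [422.9, 195.4, 11.5]
tool_rot: [0.696, 0.718, -0.001, -0.0]
wrist_force: [-0.5, -0.1, 1.2]
grip_width: 0.752
gripper_force: 0.0
```

Emit:
{"method": "step_arm", "body": {
  "rows": [0, 0, 0, 0, 0, 0, -0.3, 0, 0, 0, 0, 0, 0, 1, 0, 0, 0, 0, 0, 0, 1, 0, 0, 0, 0, 0, 0, 1, 0, 0, 0, 0, 0, 0, 1, 0, 0, 0, 0, 0, 0, 1]
}}

```text
clock: 20.6
tcp_pos: [423.9, 196.4, 13.2]
tool_rot: [0.696, 0.718, 0.0, 0.0]
wrist_force: [-1.6, -2.9, 11.1]
grip_width: 0.499
gripper_force: 30.0
```

Emit:
{"method": "step_arm", "body": {
  "rows": [0, 0, 0, 0, 0, -0.3, 1, 0, 0, 0, 0, 0, -0.7, 1, 0, 0, 0, 0, 0, -0.9, 1, 0, 0, 0, 0, 0, -0.9, 1, 0, 0, 0, -0.6, 0.15, -0.9, 1, 0, 0, 0, -0.9, 0.23, -0.6, 1, 0, 0, 0, -0.9, 0.23, -0.5, 1, 0, 0, 0, -0.9, 0.23, 0, 1, 0, 0, 0, -0.9, 0.23, 0, 1, 0, 0, 0, -0.9, 0.23, 0, 1]
}}

```text
clock: 21.43
tcp_pos: [467.6, 43.3, 157.6]
tool_rot: [0.696, 0.718, 0.001, 0.001]
wrist_force: [0.5, 0.3, -1.2]
grip_width: 0.504
gripper_force: 30.0
```

Emit:
{"method": "step_arm", "body": {
  "rows": [0, 0, 0, -0.9, 0.23, 0, 1, 0, 0, 0, -0.9, 0.23, 0, 1, 0, 0, 0, -0.9, 0.23, 0, 1, 0, 0, 0, -0.9, 0.23, 0, 1, 0, 0, 0, -0.9, 0.23, 0, 1, 0, 0, 0, -0.9, 0.23, 0, 1, 0, 0, -0.108, -0.5, 0.15, 0, 1, 0, 0, 0, 0, 0, 0, 1, 0, 0, 0, 0, 0, 0, 1, 0, 0, 0, 0, 0, 0, 1]
}}

```text
clock: 22.27
tcp_pos: [518.4, -130.3, 156.6]
tool_rot: [0.657, 0.754, 0.0, -0.0]
wrist_force: [0.2, 0.1, -0.6]
grip_width: 0.498
gripper_force: 30.0
```

```bash
python3 - <<'E'
from h import *
s=monitor.observe();print(s["clock"],s["tcp_pos"],s["tool_rot"],s["gripper_force"])
R=Ro.from_quat(s["tool_rot"]).as_matrix();print("yang",np.arctan2(R[1,1],R[0,1]))
c=cam("wrist");print(proj(c,[[589,-105.5,14],[561.9,84.6,14],[575.4,-10.4,14]]).round())
cv2.imwrite("pics/w4.png",c["frame"][:,:,::-1]);np.savez("w4.npz",**{k:c[k] for k in("K","R","t","frame")})
f=c["frame"].astype(int);m=((f.min(2)>120)&(f.max(2)-f.min(2)<60)).astype(np.uint8)*255
for q in cv2.findContours(m,cv2.RETR_EXTERNAL,cv2.CHAIN_APPROX_NONE)[0]:
    if cv2.contourArea(q)>300: print(cv2.boundingRect(q),rect(c,q,14))
E
```

```text
22.2667 [ 518.41068287 -130.34941882  156.64774146] [ 6.56679746e-01  7.54169549e-01  2.93604344e-05 -4.84171349e-05] 29.971379935741425
yang 0.13798083424128624
[[344. 191.]
 [356. -14.]
 [349.  96.]]
(242, 294, 72, 27) [ 536.4 -257.3   86.5   35.5    7.9]
(239, 183, 79, 84) [ 522.8 -155.4   97.4   87.   -82.1]
(321, 148, 49, 83) [ 588.7 -105.3   90.4   47.9  -82.1]
(376, 131, 27, 29) [627.  -52.2  33.1  22.3 -34.1]
(328, 57, 44, 77) [575.1 -10.1  71.5  40.4 -82.1]
(293, 25, 33, 31) [525.7  34.3  32.6  23.2  21.6]
(338, 0, 32, 37) [565.3  58.2  30.   27.8 -82. ]
```

View pics/w4.png

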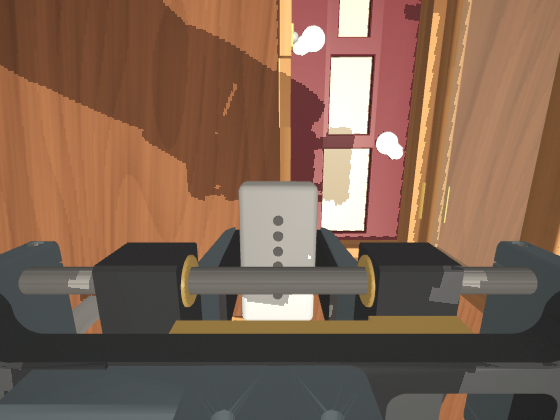

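```bash
python3 - <<'E'
from h import *
d=np.load("w4.npz");c={k:d[k] for k in d};s=monitor.observe();R=Ro.from_quat(s["tool_rot"]).as_matrix()
f=c["frame"];print([ (y,f[y,278].tolist()) for y in range(177,188,1)])
P=ray(c,[(278,182.5),(241,215),(316,215)],s["tcp_pos"][2]+9);print((P-s["tcp_pos"])@R)
G=np.array([586.3,-105.6,s["tcp_pos"][2]]);print(R.T@(G-s["tcp_pos"])/30)
E
```

```text
[(177, [114, 73, 48]), (178, [114, 72, 48]), (179, [116, 73, 49]), (180, [116, 76, 54]), (181, [124, 113, 101]), (182, [129, 124, 116]), (183, [130, 126, 118]), (184, [134, 129, 121]), (185, [145, 140, 132]), (186, [159, 155, 146]), (187, [173, 168, 158])]
[[ 46.14223288   0.65926753  -8.99645913]
 [ 27.37011802 -20.60743445  -8.99710784]
 [ 27.34791484  22.50831423  -8.99873542]]
[ 4.96615557e-01  2.35417670e+00 -5.03971089e-05]
```

Emit:
{"method": "step_arm", "body": {
  "rows": [0, 0, 0, 0.12, 0.55, 0, 1, 0, 0, 0, 0.12, 0.6, 0, 1, 0, 0, 0, 0.13, 0.6, 0, 1, 0, 0, 0, 0.13, 0.6, 0, 1, -0.1, 0, 0, 0, 0, 0, 1, -0.1, 0, 0, 0, 0, 0, 1, -0.05, 0, 0, 0, 0, 0, 1, 0, 0, 0, 0, 0, 0, 1, 0, 0, 0, 0, 0, 0, 1]
}}

```text
clock: 23.07
tcp_pos: [586.0, -105.5, 156.6]
tool_rot: [0.651, 0.749, 0.094, 0.081]
wrist_force: [-0.8, 0.3, -0.5]
grip_width: 0.504
gripper_force: 30.0
```

```bash
cat >> h.py <<'E'
def togo(P,C=(588.7,-105.3),yaw=.140):
    s=monitor.observe();R=Ro.from_quat(s["tool_rot"]).as_matrix();u=np.array([np.cos(yaw),np.sin(yaw),0]);v=np.array([-u[1],u[0],0])
    G=np.r_[C,0]+P[0]*u+P[1]*v+[0,0,P[2]]
    print(s["clock"],s["tcp_pos"].round(1),"z",R[:,2].round(3),"yang",np.arctan2(R[1,1],R[0,1]).round(4),"F",s["wrist_force"].round(1),"shift",(R.T@(G-s["tcp_pos"])/30).round(3))
E
python3 -c "
from h import *
togo((-2.4,0,60));togo((-2.4,0,33.5))"
```

```text
23.0667 [ 586.  -105.5  156.6] z [ 0.243  0.035 -0.969] yang 0.1397 F [-0.8  0.3 -0.5] shift [-0.006 -0.78   3.123]
23.0667 [ 586.  -105.5  156.6] z [ 0.243  0.035 -0.969] yang 0.1397 F [-0.8  0.3 -0.5] shift [-0.007 -0.997  3.979]
```

Tilt is as wanted, so I'll descend, check at the end, then release.

Emit:
{"method": "step_arm", "body": {
  "rows": [0, 0, 0, 0, -0.1, 0.4, 1, 0, 0, 0, 0, -0.2, 0.8, 1, 0, 0, 0, 0, -0.2, 0.8, 1, 0, 0, 0, 0, -0.2, 0.8, 1, 0, 0, 0, 0, -0.12, 0.48, 1, 0, 0, 0, 0, -0.08, 0.3, 1, 0, 0, 0, 0, -0.05, 0.2, 1, 0, 0, 0, 0, 0, 0, 1, 0, 0, 0, 0, 0, 0, 1]
}}

```text
clock: 23.82
tcp_pos: [587.4, -106.0, 39.7]
tool_rot: [0.651, 0.749, 0.094, 0.082]
wrist_force: [0.1, 0.5, -0.8]
grip_width: 0.497
gripper_force: 30.0
```

```bash
python3 -c "
from h import *
togo((-2.4,0,33.5))"
```

```text
23.8167 [ 587.4 -106.    39.7] z [ 0.245  0.035 -0.969] yang 0.1402 F [ 0.1  0.5 -0.8] shift [ 0.019 -0.083  0.191]
```

Emit:
{"method": "step_arm", "body": {
  "rows": [0, 0, 0, 0.01, -0.04, 0.08, 1, 0, 0, 0, 0.01, -0.03, 0.06, 1, 0, 0, 0, 0, -0.02, 0.05, 1, 0, 0, 0, 0, 0, 0, 1, 0, 0, 0, 0, 0, 0, 1]
}}

```text
clock: 24.23
tcp_pos: [585.7, -105.7, 33.4]
tool_rot: [0.651, 0.749, 0.094, 0.082]
wrist_force: [1.5, 0.2, -0.5]
grip_width: 0.5
gripper_force: 30.0
```

```bash
python3 -c "
from h import *
togo((-2.4,0,33.5))"
```

```text
24.2333 [ 585.7 -105.7   33.4] z [ 0.245  0.034 -0.969] yang 0.14 F [ 1.5  0.2 -0.5] shift [-0.     0.021  0.001]
```

Emit:
{"method": "step_arm", "body": {
  "rows": [0, 0, 0, 0, 0, 0, 0, 0, 0, 0, 0, 0, 0, -0.1, 0, 0, 0, 0, 0, 0, -0.2, 0, 0, 0, 0, 0, 0, -0.25, 0, 0, 0, 0, 0, 0, -0.25, 0, 0, 0, 0, 0, -0.2, -0.25, 0, 0, 0, 0, 0, -0.5, -0.25, 0, 0, 0, 0, 0, -0.9, -0.25, 0, 0, 0, 0, 0, -0.9, -0.25, 0, 0, 0, 0, 0, -0.6, -0.25]
}}

```text
clock: 25.07
tcp_pos: [562.8, -109.1, 125.6]
tool_rot: [0.651, 0.749, 0.094, 0.082]
wrist_force: [0.4, -0.2, 0.1]
grip_width: 0.625
gripper_force: 0.0
```

Emit:
{"method": "step_arm", "body": {
  "rows": [0, 0, 0, 0, 0, -0.4, -0.25, 0, 0, 0, 0, 0, 0, -0.25, 0, 0, 0, 0, 0, 0, -0.25]
}}

```text
clock: 25.32
tcp_pos: [560.1, -109.4, 135.2]
tool_rot: [0.651, 0.749, 0.094, 0.082]
wrist_force: [0.7, 0.3, -0.4]
grip_width: 0.627
gripper_force: 0.0
```

```bash
cat >> h.py <<'E'
def white(c,z,thr=120,A=200):
    f=c["frame"].astype(int);m=((f.min(2)>thr)&(f.max(2)-f.min(2)<60)).astype(np.uint8)*255
    for q in cv2.findContours(m,cv2.RETR_EXTERNAL,cv2.CHAIN_APPROX_NONE)[0]:
        if cv2.contourArea(q)>A: print(cv2.boundingRect(q),rect(c,q,z))
E
python3 - <<'E'
from h import *
togo((-2.4,0,33.5))
c=cam("wrist");white(c,36);print(proj(c,[[588.7,-105.3,36]]))
cv2.imwrite("pics/w5.png",c["frame"][:,:,::-1]);np.savez("w5.npz",**{k:c[k] for k in("K","R","t","frame")})
E
```

```text
25.3167 [ 560.1 -109.4  135.2] z [ 0.246  0.034 -0.969] yang 0.14 F [ 0.7  0.3 -0.4] shift [3.000e-03 1.300e-02 3.503e+00]
(280, 273, 108, 16) [ 6.637e+02 -1.759e+02  1.302e+02  1.840e+01  2.000e-01]
(252, 164, 52, 92) [ 585.8 -103.4   88.9   50.6  -82.2]
(304, 147, 26, 28) [617.1 -52.8  30.7  21.2 -49. ]
(545, 90, 15, 48) [898.   33.5  54.4  21.2 -63.7]
(254, 69, 41, 81) [569.5 -13.1  67.1  36.8 -81.1]
(210, 32, 36, 34) [524.3  27.9  30.4  21.5  23.2]
(540, 5, 20, 31) [851.  123.2  26.1  25.9 -63.7]
(259, 0, 31, 49) [560.4  54.2  36.   25.3 -81.1]
[[280.45547599 212.83876619]]
```

Emit:
{"method": "step_arm", "body": {
  "rows": [0.125, 0, 0, 0, 0, -0.7, -1, 0.125, 0, 0, 0, 0, -0.7, -1, 0, 0, -0.09, 0, 0, -0.6, -1, 0, 0, -0.09, 0, 0, -0.3, -1, 0, 0, -0.1, 0, 0, 0, -1, 0, 0, 0, 0.5, 0.2, 0, -1, 0, 0, 0, 0.9, 0.43, 0, -1, 0, 0, 0, 0.9, 0.43, 0, -1, 0, 0, 0, 0.9, 0.43, 0, -1, 0, 0, 0, 0.9, 0.43, 0, -1]
}}

```text
clock: 26.2
tcp_pos: [554.1, 26.8, 201.5]
tool_rot: [0.544, 0.839, -0.001, -0.001]
wrist_force: [1.4, -0.7, 0.4]
grip_width: 1.001
gripper_force: 0.0
```

Emit:
{"method": "step_arm", "body": {
  "rows": [0, 0, 0, 0.9, 0.43, 0, -1, 0, 0, 0, 0.9, 0.43, 0, -1, 0, 0, 0, 0.9, 0.43, 0, -1, 0, 0, 0, 0.9, 0.43, 0, -1, 0, 0, 0, 0.9, 0.43, 0, -1, 0, 0, 0, 0.9, 0.43, 0.3, -1, 0, 0, 0, 0.9, 0.43, 0.5, -1, 0, 0, 0, 0.9, 0.43, 0.5, -1, 0, 0, 0, 0.8, 0.4, 0.3, -1, 0, 0, 0, 0, 0, 0, -1]
}}

```text
clock: 27.03
tcp_pos: [560.6, 294.8, 151.2]
tool_rot: [0.543, 0.84, -0.002, -0.001]
wrist_force: [-0.1, -0.5, 0.1]
grip_width: 1.001
gripper_force: 0.0
```

Emit:
{"method": "step_arm", "body": {
  "rows": [0, 0, 0, 0, 0, 0, -1, 0, 0, 0, 0, 0, 0, -1]
}}

```text
clock: 27.2
tcp_pos: [561.6, 291.1, 154.0]
tool_rot: [0.544, 0.839, -0.001, -0.0]
wrist_force: [0.2, -0.4, 0.6]
grip_width: 1.0
gripper_force: 0.0
```

```bash
python3 - <<'E'
from h import *
togo((0,0,12),(559.4,342.4),.419)
c=cam("wrist");print("wrist");white(c,22);print(proj(c,[[559.4,342.4,22]]))
t=cam("top");t["frame"]=t["frame"].copy();print("top",proj(t,[[588.7,-105.3,36]]));t["frame"][:150]=0;t["frame"][260:]=0;t["frame"][:,:160]=0;t["frame"][:,410:]=0;white(t,36,150,40)
np.savez("t6.npz",**t);np.savez("w6.npz",**{k:c[k] for k in("K","R","t","frame")})
S=cam("scene");np.savez("s6.npz",**S)
i=np.hstack([cv2.resize(t["frame"][155:235,225:355],(400,246),interpolation=cv2.INTER_CUBIC),cv2.resize(S["frame"][165:295,160:320],(400,246),interpolation=cv2.INTER_CUBIC)])
cv2.imwrite("pics/p6.png",i[:,:,::-1])
E
```

```text
27.2 [561.6 291.1 154. ] z [-0.002 -0.001 -1.   ] yang 0.4205 F [ 0.2 -0.4  0.6] shift [1.591 0.641 4.731]
wrist
(218, 273, 231, 17) [655.8 236.9 263.4  20.1  24.2]
(396, 238, 36, 29) [720.6 309.8  32.1  31.9  75.5]
(285, 116, 26, 82) [559.6 345.6  81.6  25.3 -65.5]
(392, 103, 86, 26) [665.  438.7  83.3  12.8  34.5]
(298, 0, 77, 72) [545.  460.6  70.2  58.7  24.1]
[[295.81455991 160.71866748]]
top [[321.54698976 186.41504382]]
(274, 201, 10, 9) [526.   28.2  28.   25.2 -88.4]
(248, 189, 28, 11) [558.5  81.9  86.3  28.3 -81.9]
(385, 184, 10, 19) [ 573.8 -319.3   59.2   21.3   10.2]
(280, 184, 24, 15) [571.8 -11.9  72.8  40.3 -81.9]
(301, 171, 36, 26) [600.9 -96.1 107.4  81.1 -82.6]
```

View pics/p6.png

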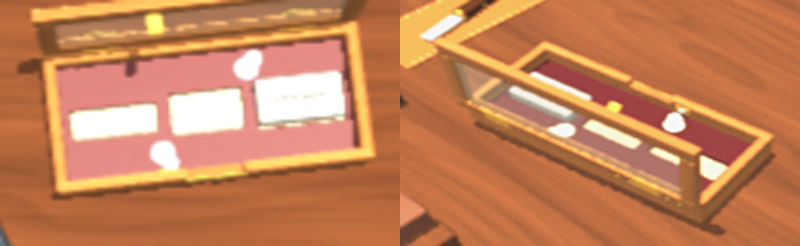

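Emit:
{"method": "step_arm", "body": {
  "rows": [0, 0, 0, 0.4, 0.15, 0, -0.5, 0, 0, 0, 0.42, 0.17, 0.3, -0.2, 0, 0, 0, 0.42, 0.17, 0.6, -0.2, 0, 0, 0, 0.4, 0.16, 0.7, -0.2, 0, 0, 0, 0, 0, 0.8, -0.2, 0, 0, 0, 0, 0, 0.8, -0.2, 0, 0, 0, 0, 0, 0.8, -0.2, 0, 0, 0, 0, 0, 0.5, -0.2, 0, 0, 0, 0, 0, 0.23, -0.2, 0, 0, 0, 0, 0, 0, -0.2]
}}

```text
clock: 28.18
tcp_pos: [559.0, 344.4, 11.7]
tool_rot: [0.544, 0.839, -0.001, -0.0]
wrist_force: [-0.5, 0.2, 0.3]
grip_width: 0.596
gripper_force: 0.0
```

Emit:
{"method": "step_arm", "body": {
  "rows": [0, 0, 0, 0, 0, 0, 0, 0, 0, 0, 0, 0, 0, 1, 0, 0, 0, 0, 0, 0, 1, 0, 0, 0, 0, 0, 0, 1, 0, 0, 0, 0, 0, 0, 1, 0, 0, 0, 0, 0, 0, 1]
}}

```text
clock: 28.68
tcp_pos: [560.2, 344.6, 14.1]
tool_rot: [0.544, 0.839, 0.0, 0.0]
wrist_force: [-0.5, -1.4, 7.8]
grip_width: 0.281
gripper_force: 30.0
```

```bash
python3 - <<'E'
from h import *
togo((0,0,12),(559.6,344),.419)
s=monitor.observe();print(s["grip_width"]*91,s["gripper_force"])
E
```

```text
28.6833 [560.2 344.6  14.1] z [ 0.001  0.001 -1.   ] yang 0.42 F [-0.5 -1.4  7.8] shift [-0.011 -0.027  0.07 ]
25.609597087186017 30.002650022506714
```

Emit:
{"method": "step_arm", "body": {
  "rows": [0, 0, 0, 0, 0, -0.3, 1, 0, 0, 0, 0, 0, -0.7, 1, 0, 0, 0, 0, 0, -1, 1, 0, 0, 0, 0, 0, -1, 1, 0, 0, 0, 0, 0, -1, 1, 0, 0, 0, 0, 0, -1, 1, 0, 0, 0, 0, 0, -0.8, 1, 0, 0, 0.1, 0, 0, -0.3, 1, 0, 0, 0.1, 0, 0, 0, 1, 0, 0, 0.08, 0, 0, 0, 1]
}}

```text
clock: 29.52
tcp_pos: [560.0, 344.6, 198.1]
tool_rot: [0.658, 0.753, 0.001, 0.0]
wrist_force: [-0.3, 0.8, -1.0]
grip_width: 0.279
gripper_force: 30.0
```

Emit:
{"method": "step_arm", "body": {
  "rows": [0, 0, 0, -0.5, -0.08, 0, 1, 0, 0, 0, -0.9, -0.13, 0, 1, 0, 0, 0, -0.9, -0.13, 0, 1, 0, 0, 0, -0.9, -0.13, 0, 1, 0, 0, 0, -0.9, -0.13, 0, 1, 0, 0, 0, -0.9, -0.13, 0, 1, 0, 0, 0, -0.9, -0.13, 0, 1, 0, 0, 0, -0.9, -0.13, 0, 1, 0, 0, 0, -0.9, -0.13, 0, 1, 0, 0, 0, -0.88, -0.14, 0, 1]
}}

```text
clock: 30.35
tcp_pos: [557.5, 82.2, 196.5]
tool_rot: [0.655, 0.756, -0.0, 0.0]
wrist_force: [0.6, 0.2, -0.5]
grip_width: 0.284
gripper_force: 30.0
```

Emit:
{"method": "step_arm", "body": {
  "rows": [0, 0, 0, 0, 0, 0, 1, 0, 0, 0, 0, 0, 0, 1, 0, 0, 0, 0, 0, 0, 1]
}}

```text
clock: 30.6
tcp_pos: [558.0, 84.1, 196.5]
tool_rot: [0.656, 0.755, 0.0, -0.0]
wrist_force: [-0.3, 0.2, -0.6]
grip_width: 0.279
gripper_force: 30.0
```

```bash
python3 - <<'E'
from h import *
togo((-2.7,0,31.3),(561.5,84.8),.14)
s=monitor.observe();R=Ro.from_quat(s["tool_rot"]).as_matrix()
c=cam("wrist");f=c["frame"]
print([ (y,f[y,277].tolist()) for y in range(174,194,1)])
for x in(-42,42):
  for z in(13.5,-8.5): print(x,z,proj(c,s["tcp_pos"]+R@[x,0,z]))
white(c,14)
c=cam("scene");cv2.imwrite("pics/s7.png",c["frame"][100:400,100:500,::-1])
E
```

```text
30.6 [558.   84.1 196.5] z [ 0.  0. -1.] yang 0.1406 F [-0.3  0.2 -0.6] shift [0.006 0.028 5.505]
[(174, [233, 214, 177]), (175, [233, 213, 176]), (176, [233, 214, 176]), (177, [233, 213, 175]), (178, [233, 212, 175]), (179, [233, 212, 175]), (180, [233, 212, 175]), (181, [232, 212, 175]), (182, [230, 210, 174]), (183, [189, 174, 151]), (184, [138, 133, 126]), (185, [139, 134, 127]), (186, [142, 138, 130]), (187, [148, 144, 136]), (188, [166, 161, 152]), (189, [181, 175, 166]), (190, [187, 182, 173]), (191, [192, 186, 176]), (192, [195, 190, 180]), (193, [198, 193, 183])]
-42 13.5 [[276.88764031 301.70695776]]
-42 -8.5 [[276.83998286 320.52913697]]
42 13.5 [[276.88047572 184.0979343 ]]
42 -8.5 [[276.82577218 190.07891181]]
(258, 294, 41, 27) [580.9 -67.6  55.2  40.1   8.1]
(423, 273, 64, 17) [808.    4.1  83.3  23.5   8.1]
(506, 194, 38, 24) [864.3 116.4  48.2  29.4   8.1]
(241, 162, 60, 105) [552.8  58.2 135.4  73.8 -82.5]
(443, 0, 62, 48) [736.5 295.2  64.4  42.1 -23.8]
```

Emit:
{"method": "step_arm", "body": {
  "rows": [-0.1, 0, 0, 0, 0.02, 0, 1, -0.1, 0, 0, 0, 0, 0, 1, -0.05, 0, 0, 0, 0, 0, 1, 0, 0, 0, 0, -0.12, 0.47, 1, 0, 0, 0, 0, -0.22, 0.87, 1, 0, 0, 0, 0, -0.22, 0.87, 1, 0, 0, 0, 0, -0.22, 0.87, 1, 0, 0, 0, 0, -0.22, 0.87, 1, 0, 0, 0, 0, -0.12, 0.5, 1, 0, 0, 0, 0, -0.08, 0.3, 1]
}}

```text
clock: 31.53
tcp_pos: [558.1, 85.1, 47.1]
tool_rot: [0.65, 0.75, 0.093, 0.081]
wrist_force: [0.4, 0.3, -1.1]
grip_width: 0.28
gripper_force: 30.0
```

Emit:
{"method": "step_arm", "body": {
  "rows": [0, 0, 0, 0, -0.05, 0.2, 1, 0, 0, 0, 0, 0, 0, 1, 0, 0, 0, 0, 0, 0, 1]
}}

```text
clock: 31.78
tcp_pos: [559.6, 84.7, 43.7]
tool_rot: [0.651, 0.749, 0.094, 0.082]
wrist_force: [-0.2, -0.7, 0.4]
grip_width: 0.28
gripper_force: 30.0
```

```bash
python3 - <<'E'
from h import *
togo((-2.7,-.6,31.3),(561.5,84.8),.14)
E
```

```text
31.7833 [559.6  84.7  43.7] z [ 0.246  0.035 -0.969] yang 0.1406 F [-0.2 -0.7  0.4] shift [-0.025 -0.129  0.393]
```

Emit:
{"method": "step_arm", "body": {
  "rows": [0, 0, 0, -0.02, -0.04, 0.1, 1, 0, 0, 0, 0, -0.03, 0.1, 1, 0, 0, 0, 0, -0.03, 0.1, 1, 0, 0, 0, 0, -0.02, 0.08, 1, 0, 0, 0, 0, 0, 0, 1, 0, 0, 0, 0, 0, 0, 1]
}}

```text
clock: 32.28
tcp_pos: [558.6, 83.7, 31.1]
tool_rot: [0.651, 0.749, 0.094, 0.082]
wrist_force: [1.0, 0.1, -0.5]
grip_width: 0.281
gripper_force: 30.0
```

```bash
python3 - <<'E'
from h import *
togo((-2.7,-.6,31.3),(561.5,84.8),.14)
E
```

```text
32.2833 [558.6  83.7  31.1] z [ 0.245  0.034 -0.969] yang 0.1399 F [ 1.   0.1 -0.5] shift [ 0.005  0.012 -0.005]
```

Emit:
{"method": "step_arm", "body": {
  "rows": [0, 0, 0, 0, 0, 0, 0.44, 0, 0, 0, 0, 0, 0, 0.34, 0, 0, 0, 0, 0, 0, 0.24, 0, 0, 0, 0, 0, 0, 0.15, 0, 0, 0, 0, 0, 0, 0.15, 0, 0, 0, 0, 0, -0.2, 0.15, 0, 0, 0, 0, 0, -0.5, 0.15, 0, 0, 0, 0, 0, -0.9, 0.15, 0, 0, 0, 0, 0, -0.9, 0, 0, 0, 0, 0, 0, -0.9, 0]
}}

```text
clock: 33.12
tcp_pos: [532.9, 80.1, 131.1]
tool_rot: [0.651, 0.749, 0.094, 0.082]
wrist_force: [0.3, -0.6, 0.8]
grip_width: 0.498
gripper_force: 0.0
```

Emit:
{"method": "step_arm", "body": {
  "rows": [0.1, 0, 0, 0, 0, -0.9, 1, 0.1, 0, 0, 0, 0, -0.9, 1, 0.05, 0, 0, 0, 0, -0.5, 1, 0, 0, 0, 0.5, 0, 0, 1, 0, 0, 0, 0.95, 0, 0, 1, 0, 0, 0, 0.95, 0, 0, 1, 0, 0, 0, 0.95, 0, 0, 1, 0, 0, 0, 0.95, 0, 0, 1, 0, 0, 0, 0.95, 0, 0, 1, 0, 0, 0, 0.95, 0, 0, 1]
}}

```text
clock: 33.95
tcp_pos: [495.7, 264.0, 198.3]
tool_rot: [0.656, 0.755, 0.0, 0.0]
wrist_force: [0.1, -0.7, -0.5]
grip_width: 0.007
gripper_force: 0.0
```

```bash
python3 - <<'E'
from h import *
togo((0,0,190),(480,300),.14)
t=cam("top");np.savez("t8.npz",**t);f=t["frame"].astype(int)
m=((f.min(2)>130)&(f.max(2)-f.min(2)<70)).astype(np.uint8)*255;m[:150]=0;m[235:]=0;m[:,:225]=0;m[:,360:]=0
m=cv2.morphologyEx(m,cv2.MORPH_OPEN,np.ones((7,7)))
for q in cv2.findContours(m,cv2.RETR_EXTERNAL,cv2.CHAIN_APPROX_NONE)[0]: print(cv2.boundingRect(q),rect(t,q,36))
cr=lambda a,x0,y0,x1,y1:cv2.resize(a[y0:y1,x0:x1],None,fx=6,fy=6,interpolation=cv2.INTER_CUBIC)
cv2.imwrite("pics/p8.png",cr(t["frame"],236,155,360,215)[:,:,::-1])
E
```

```text
33.95 [495.7 264.  198.3] z [ 0.  0. -1.] yang 0.14 F [ 0.1 -0.7 -0.5] shift [ 1.261 -0.352  0.275]
(248, 188, 28, 12) [560.8  82.   86.6  32.2 -81.9]
(280, 184, 24, 14) [573.  -11.3  72.2  41.3 -88.3]
(308, 178, 29, 18) [ 588.5 -106.6   91.9   50.   -82.6]
```

View pics/p8.png

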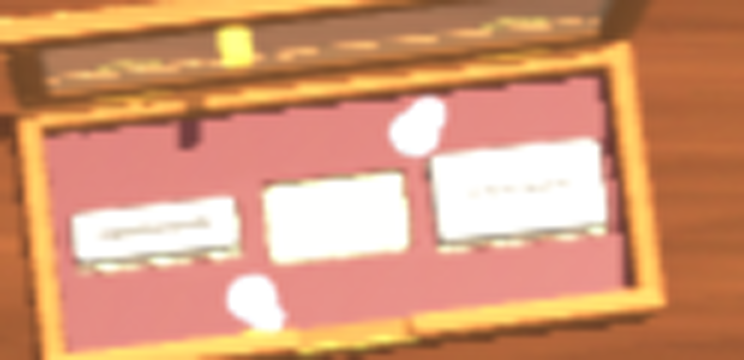

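Emit:
{"method": "step_arm", "body": {
  "rows": [0, 0, -0.121, 0, 0, -0.2, 1, 0, 0, -0.121, 0, 0, 0, 1, 0, 0, -0.121, 0, 0, 0, 1, 0, 0, -0.121, 0, 0, 0, 1, 0, 0, -0.121, 0, 0, 0, 1, 0, 0, -0.121, 0, 0, 0, 1, 0, 0, -0.121, 0, 0, 0, 1, 0, 0, -0.121, 0, 0, 0, 1, 0, 0, -0.121, 0, 0, 0, 1, 0, 0, -0.121, 0, 0, 0, 1]
}}

```text
clock: 34.83
tcp_pos: [496.1, 262.6, 204.2]
tool_rot: [0.107, 0.994, 0.0, 0.0]
wrist_force: [0.1, -1.4, -0.2]
grip_width: 0.008
gripper_force: 0.0
```

Emit:
{"method": "step_arm", "body": {
  "rows": [0, 0, -0.121, 0, 0, 0, 1, 0, 0, -0.121, 0, 0, 0, 1, 0, 0, -0.121, 0, 0, 0, 1, 0, 0, 0, -0.1, -0.9, 0, 1, 0, 0, 0, -0.1, -0.9, 0, 1, 0, 0, 0, -0.1, -0.9, 0, 1, 0, 0, 0, -0.1, -0.9, 0, 1, 0, 0, 0, -0.1, -0.9, 0, 1, 0, 0, 0, -0.1, -0.9, 0, 1, 0, 0, 0, -0.1, -0.9, 0, 1]
}}

```text
clock: 35.67
tcp_pos: [543.9, 77.3, 204.3]
tool_rot: [-0.071, 0.997, -0.0, 0.0]
wrist_force: [0.4, -0.0, 0.3]
grip_width: 0.006
gripper_force: 0.0
```

Emit:
{"method": "step_arm", "body": {
  "rows": [0, 0, 0, -0.2, -0.9, 0, 1, 0, 0, 0, -0.3, -0.9, 0, 1, 0, 0, 0, -0.3, -0.3, 0, 1, 0, 0, 0, 0, 0, 0, 1, 0, 0, 0, 0, 0, 0, 1, 0, 0, 0, 0, 0, 0, 1]
}}

```text
clock: 36.17
tcp_pos: [576.0, 20.5, 203.7]
tool_rot: [-0.071, 0.997, 0.0, -0.0]
wrist_force: [0.2, -0.5, -0.1]
grip_width: 0.006
gripper_force: 0.0
```

```bash
python3 - <<'E'
from h import *
togo((-16,0,60),(561.5,84.8),.14)
c=cam("wrist");np.savez("w9.npz",**{k:c[k] for k in("K","R","t","frame")})
f=c["frame"].astype(int);m=((f.min(2)>120)&(f.max(2)-f.min(2)<70)).astype(np.uint8)*255;m[250:]=0
m=cv2.morphologyEx(m,cv2.MORPH_OPEN,np.ones((9,9)))
for q in cv2.findContours(m,cv2.RETR_EXTERNAL,cv2.CHAIN_APPROX_NONE)[0]:
    if cv2.contourArea(q)>300: print(cv2.boundingRect(q),rect(c,q,36),rect(c,q,14))
print(proj(c,[[561.5,84.8,36],[588.7,-105.3,36]]))
# column profiles through both covers
for X in([561.5,84.8,36],[588.7,-105.3,36]):
    x,y=proj(c,X)[0].astype(int);print(x,y,[(r,*f[r,x+12]) for r in range(y-28,y+29,1)])
E
```

```text
36.1667 [576.   20.5 203.7] z [-0.001  0.    -1.   ] yang 1.7134 F [ 0.2 -0.5 -0.1] shift [0.703 2.191 4.791]
(299, 185, 69, 21) [561.8  84.9  81.2  24.  -81.8] [565.4  89.7  86.5  25.6 -81.8]
(134, 176, 76, 38) [ 588.7 -103.8   87.7   44.4  -81.8] [ 594.  -111.3   93.4   47.3  -81.8]
(225, 175, 57, 32) [570.2 -10.   66.8  36.9 -81.8] [574.3 -11.3  71.2  39.3 -81.8]
(284, 145, 19, 25) [525.   31.   27.1  20.7   8.5] [526.2  32.3  28.8  22.    8.5]
[[333.2220016  194.82595765]
 [170.66560963 194.6350752 ]]
333 194 [(166, np.int64(111), np.int64(60), np.int64(59)), (167, np.int64(110), np.int64(58), np.int64(59)), (168, np.int64(111), np.int64(60), np.int64(61)), (169, np.int64(111), np.int64(60), np.int64(61)), (170, np.int64(112), np.int64(61), np.int64(62)), (171, np.int64(112), np.int64(60), np.int64(61)), (172, np.int64(113), np.int64(61), np.int64(61)), (173, np.int64(113), np.int64(62), np.int64(61)), (174, np.int64(115), np.int64(64), np.int64(63)), (175, np.int64(118), np.int64(65), np.int64(65)), (176, np.int64(117), np.int64(66), np.int64(65)), (177, np.int64(116), np.int64(
[... 4579 characters left out ...]
4(255), np.int64(255), np.int64(254)), (210, np.int64(255), np.int64(255), np.int64(253)), (211, np.int64(255), np.int64(255), np.int64(252)), (212, np.int64(255), np.int64(255), np.int64(247)), (213, np.int64(247), np.int64(241), np.int64(230)), (214, np.int64(176), np.int64(101), np.int64(98)), (215, np.int64(176), np.int64(100), np.int64(97)), (216, np.int64(175), np.int64(100), np.int64(97)), (217, np.int64(176), np.int64(101), np.int64(97)), (218, np.int64(175), np.int64(99), np.int64(97)), (219, np.int64(176), np.int64(99), np.int64(98)), (220, np.int64(175), np.int64(99), np.int64(97)), (221, np.int64(175), np.int64(99), np.int64(97)), (222, np.int64(174), np.int64(98), np.int64(95))]
```

Emit:
{"method": "step_arm", "body": {
  "rows": [0, 0, 0, 0, 0, -0.5, 1, 0, 0, 0, 0, 0, -0.9, 1, 0, 0, 0, -0.6, -0.14, -0.3, 1, 0, 0, 0, -0.9, -0.2, 0, 1, 0, 0, 0, -0.9, -0.22, 0, 1, 0, 0, 0, -0.9, -0.22, 0, 1, 0, 0, 0, -0.9, -0.22, 0, 1, 0, 0, 0, 0, 0, 0, 1, 0, 0, 0, 0, 0, 0, 1]
}}

```text
clock: 36.97
tcp_pos: [705.7, 8.9, 254.2]
tool_rot: [-0.072, 0.997, 0.0, -0.0]
wrist_force: [-1.6, -0.1, -0.3]
grip_width: 0.006
gripper_force: 0.0
```

```bash
python3 - <<'E'
from h import *
togo((60,0,150),(644.7,-.5),.14)
S=cam("scene")
# lid pixel check: project lid top corners for angles
u=np.array([.99,.14,0]);v=np.array([-.14,.99,0]);H=np.array([644.7,-.5,46])
for th in(1.5,1.6): print(th,proj(S,[H+b*160*v+140*(-np.cos(th)*u+np.sin(th)*np.array([0,0,1])) for b in(-1,1)]).round(1).tolist())
E
```

```text
36.9667 [705.7   8.9 254.2] z [-0.001  0.    -1.   ] yang 1.714 F [-1.6 -0.1 -0.3] shift [ 0.054 -0.025  3.474]
1.5 [[179.3, 181.1], [283.6, 239.7]]
1.6 [[175.5, 184.3], [280.1, 243.8]]
```

Emit:
{"method": "step_arm", "body": {
  "rows": [0, 0, 0, 0, 0, 0.5, 1, 0, 0, 0, 0, 0, 0.9, 1, 0, 0, 0, 0, 0, 0.9, 1, 0, 0, 0, 0, 0, 0.8, 1, 0, 0, 0, 0, 0, 0.37, 1, 0, 0, 0, 0, 0, 0, 1]
}}

```text
clock: 37.52
tcp_pos: [703.1, 8.2, 147.6]
tool_rot: [-0.071, 0.997, 0.0, -0.002]
wrist_force: [-1.4, 1.0, -0.4]
grip_width: 0.004
gripper_force: 0.0
```

Emit:
{"method": "step_arm", "body": {
  "rows": [0, 0, 0, 0.25, 0, 0, 1, 0, 0, 0, 0.25, 0, 0, 1, 0, 0, 0, 0.25, 0, 0, 1, 0, 0, 0, 0.25, 0, 0, 1, 0, 0, 0, 0.25, 0, 0, 1, 0, 0, 0, 0.25, 0, 0, 1, 0, 0, 0, 0.25, 0, 0, 1]
}}

```text
clock: 38.1
tcp_pos: [653.3, 0.2, 151.4]
tool_rot: [-0.071, 0.997, -0.0, 0.001]
wrist_force: [1.3, 0.2, 1.2]
grip_width: 0.005
gripper_force: 1.0
```

Emit:
{"method": "step_arm", "body": {
  "rows": [0, 0, 0, 0.25, 0, 0, 1, 0, 0, 0, 0.25, 0, 0, 1, 0, 0, 0, 0.25, 0, 0, 1, 0, 0, 0, 0.25, 0, 0, 1, 0, 0, 0, 0.25, 0, 0, 1, 0, 0, 0, 0.25, 0, 0, 1, 0, 0, 0, 0.25, 0, 0, 1, 0, 0, 0, 0.25, 0, 0, 1, 0, 0, 0, 0.25, 0, 0, 1]
}}

```text
clock: 38.85
tcp_pos: [586.0, -9.3, 150.8]
tool_rot: [-0.071, 0.997, -0.0, -0.0]
wrist_force: [1.5, -0.3, -0.5]
grip_width: 0.001
gripper_force: 0.5
```

```bash
python3 - <<'E'
from h import *
togo((-62,0,144),(644.7,-.5),.14)
E
```

```text
38.85 [586.   -9.3 150.8] z [-0. -0. -1.] yang 1.713 F [ 1.5 -0.3 -0.5] shift [0.089 0.018 0.226]
```

Emit:
{"method": "step_arm", "body": {
  "rows": [0, 0, 0, 0.1, 0, 0.23, 1, 0, 0, 0, 0.3, 0, 0.29, 1, 0, 0, 0, 0.3, 0, 0.29, 1, 0, 0, 0, 0.24, 0, 0.35, 1, 0, 0, 0, 0.24, 0, 0.34, 1, 0, 0, 0, 0.11, 0, 0.26, 1, 0, 0, 0, 0.11, 0, 0.26, 1, 0, 0, 0, 0.1, 0, 0.25, 1, 0, 0, 0, 0.1, 0, 0.4, 1, 0, 0, 0, 0, 0, 0, 1]
}}

```text
clock: 39.68
tcp_pos: [537.8, -16.0, 68.4]
tool_rot: [-0.071, 0.997, 0.0, -0.001]
wrist_force: [-0.6, 0.2, -0.1]
grip_width: 0.003
gripper_force: 0.0
```

```bash
python3 - <<'E'
from h import *
togo((-110,0,58),(644.7,-.5),.14)
E
```

```text
39.6833 [537.8 -16.   68.4] z [-0.002  0.    -1.   ] yang 1.7129 F [-0.6  0.2 -0.1] shift [0.066 0.013 0.347]
```

Emit:
{"method": "step_arm", "body": {
  "rows": [0, 0, 0, 0.2, 0, 0.05, 1, 0, 0, 0, 0.2, 0, 0.08, 1, 0, 0, 0, 0, 0, 0.08, 1, 0, 0, 0, 0, 0, 0.08, 1, 0, 0, 0, 0, 0, 0.06, 1, 0, 0, 0, 0, 0, 0, 1]
}}

```text
clock: 40.18
tcp_pos: [527.0, -17.7, 59.8]
tool_rot: [-0.071, 0.997, 0.0, -0.0]
wrist_force: [-0.1, -0.2, -0.4]
grip_width: 0.003
gripper_force: 0.0
```

Emit:
{"method": "step_arm", "body": {
  "rows": [0, 0, 0, 0, 0, 0.02, 1, 0, 0, 0, 0, 0, 0.02, 1, 0, 0, 0, 0, 0, 0.02, 1, 0, 0, 0, 0, 0, 0, 1]
}}

```text
clock: 40.52
tcp_pos: [527.3, -17.6, 58.2]
tool_rot: [-0.071, 0.997, 0.0, -0.0]
wrist_force: [-0.1, 0.3, 1.5]
grip_width: 0.007
gripper_force: 0.2
```

```bash
python3 - <<'E'
from h import *
togo((-120,0,58),(644.7,-.5),.14)
E
```

```text
40.5167 [527.3 -17.6  58.2] z [-0.  0. -1.] yang 1.7131 F [-0.1  0.3  1.5] shift [0.044 0.019 0.008]
```

Emit:
{"method": "step_arm", "body": {
  "rows": [0, 0, 0, 0, 0, 0.04, 1, 0, 0, 0, 0, 0, 0.04, 1, 0, 0, 0, 0, 0, 0, 1, 0, 0, 0, 0, 0, 0, 1]
}}

```text
clock: 40.85
tcp_pos: [527.5, -17.7, 57.7]
tool_rot: [-0.071, 0.997, 0.0, -0.0]
wrist_force: [-15.1, -0.1, 44.2]
grip_width: 0.006
gripper_force: 22.0
```

Emit:
{"method": "step_arm", "body": {
  "rows": [0, 0, 0, 0, 0, -0.3, 1, 0, 0, 0, 0, 0, -0.8, 1, 0, 0, 0, 0, 0, -1, 1, 0, 0, 0, 0, 0, -1, 1, 0, 0, 0, -0.3, 0.8, -0.8, 1, 0, 0, 0, -0.3, 0.9, 0, 1, 0, 0, 0, -0.3, 0.9, 0, 1, 0, 0, 0, -0.3, 0.9, 0, 1, 0, 0, 0, -0.3, 0.9, 0, 1, 0, 0, 0, -0.3, 0.9, 0, 1]
}}

```text
clock: 41.68
tcp_pos: [558.4, 148.8, 173.0]
tool_rot: [-0.071, 0.997, 0.0, 0.0]
wrist_force: [0.7, 0.2, -0.5]
grip_width: 0.005
gripper_force: 0.0
```

Emit:
{"method": "step_arm", "body": {
  "rows": [0, 0, 0, 0, 0.9, 0, 1, 0, 0, 0, 0, 0.9, 0, 1, 0, 0, 0, 0, 0.9, 0, 1, 0, 0, 0, 0, 0.9, 0, 1, 0, 0, 0, 0, 0.9, 0, 1, 0, 0, 0, 0, 0.5, 0, 1, 0, 0, 0, 0, 0, 0, 1, 0, 0, 0, 0, 0, 0, 1, 0, 0, 0, 0, 0, 0, 1]
}}

```text
clock: 42.43
tcp_pos: [537.1, 295.0, 172.7]
tool_rot: [-0.071, 0.997, -0.0, -0.0]
wrist_force: [-0.9, -0.8, 0.9]
grip_width: 0.004
gripper_force: 0.0
```

```bash
python3 - <<'E'
from h import *
togo((0,0,58),(644.7,-.5),.14)
t=cam("top");z=np.load("t8.npz")
for q in blobs(t,(0,0,150),(180,60,255),30,(375,165,412,245)): print("blade",rect(t,q,13.5))
f=t["frame"].astype(int)
m=((f.min(2)>185)).astype(np.uint8)*255;m[:150]=0;m[235:]=0;m[:,:225]=0;m[:,360:]=0
for q in cv2.findContours(m,cv2.RETR_EXTERNAL,cv2.CHAIN_APPROX_NONE)[0]:
  if cv2.contourArea(q)>60: print(cv2.boundingRect(q),rect(t,q,36))
S=cam("scene");h=cv2.cvtColor(S["frame"],cv2.COLOR_RGB2HSV);m=cv2.inRange(h,(12,110,150),(25,230,255));m[:160]=0;m[300:]=0;m[:,:170]=0;m[:,330:]=0
m=cv2.morphologyEx(m,cv2.MORPH_OPEN,np.ones((2,2)));q=max(cv2.findContours(m,cv2.RETR_EXTERNAL,cv2.CHAIN_APPROX_NONE)[0],key=cv2.contourArea)[:,0]
print("lid extremes now: top",q[q[:,1].argmin()],"right",q[q[:,0].argmax()],"left",q[q[:,0].argmin()],"bottom",q[q[:,1].argmax()])
u=np.array([.99,.14,0]);v=np.array([-.14,.99,0]);H=np.array([644.7,-.5,46])
for th in(0,.05,.1): print(th,proj(S,[H+12*np.array([0,0,1])+b*160*v+140*(-np.cos(th)*u+np.sin(th)*np.array([0,0,1])) for b in(-1,1)]).round(1).tolist())
E
```

```text
42.4333 [537.1 295.  172.7] z [-0. -0. -1.] yang 1.7129 F [-0.9 -0.8  0.9] shift [ -2.158 -10.257   3.827]
blade [ 577.8 -325.    59.9   21.2    9.3]
(247, 187, 30, 15) [560.3  81.4  88.9  38.7 -82.4]
(279, 184, 26, 16) [570.9 -11.8  76.4  44.1 -81.9]
(300, 171, 38, 26) [601.  -95.5 111.5  81.6 -81.9]
lid extremes now: top [217 186] right [309 238] left [187 214] bottom [279 282]
0 [[217.4, 184.2], [309.5, 234.1]]
0.05 [[217.1, 182.6], [309.7, 232.6]]
0.1 [[216.7, 181.1], [309.7, 231.2]]
```

```bash
python3 -c "
from cell import bot
print(bot.close_job())"
```

```text
the job is handed in; nothing more can be done
None
```

I handed the job in at about 42 s on the robot clock. The lid is shut, the soapbar and single-coil covers (the only two out) are in their pockets, and the opener is back on its mat; the hand-in returned no verdict. The final push on the shut lid peaked at 44 N at the wrist. I think that was on the fingertips, which the 40 N arm-and-body limit should not cover.

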